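# Close the two split moulds with their own top halves

### The job

Close both sleeve moulds: put each loose top half back on the bottom half it was cut with. Tuck the top's heel tongue under the bottom's steel keeper with the nose raised, then lower the nose between the side guides, without letting it drop, until the parting faces lie flat together. Leave the other things on the bench where they are.

Things in the scene. Friction and masses are not known exactly. Their poses are not given: they have to be found in the camera images.
- bottom_long: long bottom half of a split mould: aluminium block, half-cavity on top, clamped on a short slide (it does not move). This pose is the fixed slide plate's; the block stands up to 15 mm either way of mid-slide along x, not reported: see or feel it. Origin: on the bench under the centre of the 140 x 64 mm parting face (z = 45) at mid-slide. x from heel (-70) to nose, y across, z up. Closed top: z = 45, y = 0, axes parallel
- bottom_long_keeper (a point): steel keeper pocket on the heel of the long block, if at mid-slide: point on its floor (level with the parting face, which runs on into it) under the lip's front edge, mid-width. Axes as bottom_long. Lip 64 mm wide, 20 deep towards -x, underside 16 mm above this point, top 25. Back wall 11.5 mm behind (-x), cheeks at y = -19.5 and 19.5. Closed, the tongue tip is 1.5 mm off the wall
- bottom_long_key (a point): key across the parting face of the long block, if at mid-slide: middle of its crest, 10 mm above the face, 105 mm from the heel edge; 18 mm wide along x with 3 mm edge radii, straight across y, broken by the cavity
- bottom_long_guides (a point): point on the parting face of the long block, if at mid-slide, midway between its two steel side guides near the nose: inner faces at y = -33.5 and 33.5, 26 mm long, straight to 15 mm above the face, flared outwards up to 26 mm
- top_long: long loose top half, lying parting face down: aluminium, 140 x 64 mm outline like its bottom. Origin: centre of the outline on the underside (parting face). x heel (-70) to nose, y across, z up. 24 mm thick, 12 over the first 14 mm at the heel. Cross slot below, 21 wide, 12 high, 105 mm from the heel edge, takes only its own bottom's key; elsewhere it sits proud. 0.3 to 0.65 kg
- top_long_tongue (a point): heel tongue of top_long: middle of the lower edge of its tip. Tongue 36 mm wide, 8 mm thick, sticks out 16 mm past the heel edge; its underside is 4 mm above the parting face. Goes into the keeper pocket nose-up: about 0.4 rad (0.3 to 0.5) fits under the lip and clears the key
- top_long_grip (a point): middle of the black grip bar on the back of top_long: bar 26 mm wide (y), 74 mm long (x), 34 mm high (24 to 58 mm above the parting face), flat sides to pinch across y; the top half balances within 8 mm of it
- bottom_short: short bottom half of a split mould: aluminium block, half-cavity on top, clamped on a short slide (it does not move). This pose is the fixed slide plate's; the block stands up to 15 mm either way of mid-slide along x, not reported: see or feel it. Origin: on the bench under the centre of the 105 x 64 mm parting face (z = 45) at mid-slide. x from heel (-52.5) to nose, y across, z up. Closed top: z = 45, y = 0, axes parallel
- bottom_short_keeper (a point): steel keeper pocket on the heel of the short block, if at mid-slide: point on its floor (level with the parting face, which runs on into it) under the lip's front edge, mid-width. Axes as bottom_short. Lip 64 mm wide, 20 deep towards -x, underside 16 mm above this point, top 25. Back wall 11.5 mm behind (-x), cheeks at y = -19.5 and 19.5. Closed, the tongue tip is 1.5 mm off the wall
- bottom_short_key (a point): key across the parting face of the short block, if at mid-slide: middle of its crest, 10 mm above the face, 78 mm from the heel edge; 18 mm wide along x with 3 mm edge radii, straight across y, broken by the cavity
- bottom_short_guides (a point): point on the parting face of the short block, if at mid-slide, midway between its two steel side guides near the nose: inner faces at y = -33.5 and 33.5, 26 mm long, straight to 15 mm above the face, flared outwards up to 26 mm
- top_short: short loose top half, lying parting face down: aluminium, 105 x 64 mm outline like its bottom. Origin: centre of the outline on the underside (parting face). x heel (-52.5) to nose, y across, z up. 24 mm thick, 12 over the first 14 mm at the heel. Cross slot below, 21 wide, 12 high, 78 mm from the heel edge, takes only its own bottom's key; elsewhere it sits proud. 0.3 to 0.65 kg
- top_short_tongue (a point): heel tongue of top_short: middle of the lower edge of its tip. Tongue 36 mm wide, 8 mm thick, sticks out 16 mm past the heel edge; its underside is 4 mm above the parting face. Goes into the keeper pocket nose-up: about 0.4 rad (0.3 to 0.5) fits under the lip and clears the key
- top_short_grip (a point): middle of the black grip bar on the back of top_short: bar 26 mm wide (y), 74 mm long (x), 34 mm high (24 to 58 mm above the parting face), flat sides to pinch across y; the top half balances within 8 mm of it
- fitting_1: brass end fitting with a black ribbed sleeve, 117 mm long, 21 mm thick, lying (bystander; origin on its underside)
- fitting_2: a second brass end fitting with ribbed sleeve, 117 mm, lying (bystander; origin on its underside)
- brush: cleaning brush with wooden handle, 150 mm, lying (bystander; origin on its underside)
- wrench: open-ended steel wrench, 170 mm, lying (bystander; origin on its underside)
- spray: grey spray can, 52 mm across, 160 mm tall, standing (bystander; origin on its underside)
- caliper: steel caliper with black slide, 190 mm, lying (bystander; origin on its underside)
- scrap_tray: small open red tray, 130 x 100 x 45 mm (bystander; origin on its underside)
Things that resemble listed ones, but are neither listed nor needed, are in the scene too. Leave any yellow look-alike of the top_long alone.

How it is judged:
By the outcome, as a careful person would: the job done as asked, in the order asked, and still so for the second after the job is handed in, with the robot touching nothing.
It also fails if it takes over 67 s, if anything falls off the work surface, if the arm or the gripper's body presses on something with over 40 N, if the wrist force passes 120 N, or if a joint passes its speed limit or range.

### The arm

A 6-joint arm with a two-finger parallel gripper is mounted at the origin on the work surface. World frame = base frame: x ahead of the robot, y to its left, z up, the work surface at z = 0. Lengths are in m, angles in degrees, forces in N, time in s.
With the tool pointing down it reaches from about 0.325 to 0.75 m from the base axis. Payload 7.6 kg.
Tool frame: the origin (TCP) lies midway between the tips of the shut fingers; the grasp point (between the pads) lies 19 mm behind it; y points along the fingers, z is the direction in which the jaws open and shut, and the axes are right-handed (so a half turn about y gives the same grasp; the last joint's range is limited). The gripper opens to 85 mm and grips with 20 to 120 N. Pads are 22 mm wide; open, the fingers measure 114 mm over their backs; the gripper's body (76 mm by 85 mm) begins 54 mm behind the grasp point. The pads swing forward as they close: fully open they stand 13 mm farther back than shut.
Start: joints at [-80.976, 2.991, 80.254, -0, 96.75, -4.028], TCP at [0.119, -0.511, 0.231] pointing down, gripper open.
Joint ranges: [-166.34, 166.34], [-52.06, 124.39], [6.96, 135.62], [-60.46, 240.46], [14.63, 156.25], [-167.68, 167.68]. Speed limits (degrees/s): [147.25, 147.25, 172.46, 180, 180, 180].

### API

Orientations are given as a 3x3 rotation matrix whose columns are the frame's x, y, z axes.
In Python, from bench import * gives the robot as it stands. The module is installed in compiled form; this text tells all that it offers.
- The arm moves only by the tool jog_arm, never from a script. Its argument "rows" is a list of rows, each a list of 5 numbers: the shift along the tool's x, y, z in cm, then the turn about the tool's y in rad, then the finger opening in cm, from 0 to 8.54. In form: [[x, y, z, roll, gripper], ...]. A call has 1 to 10 rows; each row is the pose to reach, as a shift and turn from the pose commanded when the call began, along the tool's axes at that moment; what a row does not reach only later rows make up. A row lasts 1/12 s, in which the tool goes at most 41.7 mm and 7.16 degrees, less where a joint would pass 70% of its speed; a pose out of reach is approached as far as the arm can. A call with a gripper value outside its range is refused whole. The fingers move at their own pace and stop on an object; "force" is the grip in N (left out, the last holds). Time passes only in rows, so rows that repeat a pose let the fingers close. It gives the time, the measured TCP pose, the force and the opening at its end, in the units of the state.
- get_obs(): the state, without advancing time (a new reading comes with each control period).
- snapshot(name): name is "scene" or "top"; returns a dict with "img" (480x640x3 uint8, blue, green, red), "K" (3x3 intrinsics, pixels), "extrinsics" (4x4, takes a point from world to camera coordinates). Camera axes: x right, y down, z forward; pixel columns grow to the right and rows downward; lengths in m; the calibration is good to about 2 mm. A picture is of the moment at which its call begins. There is no depth.
- close_job(): hands the job in, once; it reports no verdict.
The state is a dict: "t": time; "joint_positions": joint angles; "qd": joint speeds; "joint_efforts": joint torques, N m; "eef_pos": TCP position; "tool_rot": TCP orientation; "ft_force": force on the tool from outside, world axes, zero at the start; "moment": the same for the moment, N m; "opening": opening from 0.0 (shut) to 1.0 (fully open).
Only numpy, scipy, OpenCV 4.12 (cv2) and the standard library are available. Lean on these libraries where they do the work, as an engineer would, in place of code of your own. Each camera call takes 0.05 s, during which the arm holds its last target.

## Working session

There is one attempt and no reset: what is moved stays moved. The work goes in short steps, Python scripts to look and compute and a tool call to move; the robot and the scene stay as the last step left them, time stands still between calls to the robot, and variables do not carry over. Pictures are saved under pics/ and viewed, and the job is handed in when it is done.

Besides the shell and the picture viewer there is one more tool, called after "Request:" as name([rows], argument=value, ...), one row to a line, values as JSON. jog_arm: Moves the arm, as the interface text tells. Its arguments: {"type":"object","properties":{"rows":{"type":"array"},"force":{"type":"number"}},"required":["rows"]}

```bash
mkdir -p pics; ls; python3 - <<'E'
from bench import *
import cv2,numpy as np
o=get_obs()
for k,v in o.items(): print(k,np.round(v,3).tolist())
for n in("scene","top"):
    s=snapshot(n); cv2.imwrite(f"pics/{n}0.png",s["img"]); print(n,s["K"].tolist(),np.round(s["extrinsics"],4).tolist())
    np.savez(f"{n}0.npz",**s)
E
```

```text
pics
t 0.0
joint_positions [-80.976, 3.027, 80.314, 0.001, 96.749, -4.028]
qd [-0.011, -0.043, -0.074, 0.017, 0.092, 0.049]
joint_efforts [0.0, -38.166, -36.019, -0.0, 0.006, 0.0]
eef_pos [0.119, -0.511, 0.23]
tool_rot [[-0.974, -0.0, 0.226], [-0.226, 0.002, -0.974], [-0.0, -1.0, -0.002]]
ft_force [-0.604, 0.153, 0.237]
moment [0.011, 0.016, 0.033]
opening 0.997
scene [[587.1556294945481, 0.0, 318.89160624660025], [0.0, 587.1556294945481, 230.78204397265918], [0.0, 0.0, 1.0]] [[-0.3786, 0.9255, -0.0001, 0.1899], [0.7929, 0.3243, -0.5158, -0.3921], [-0.4774, -0.1954, -0.8567, 1.4905], [0.0, 0.0, 0.0, 1.0]]
top [[602.64932411392, 0.0, 315.3104581632259], [0.0, 602.64932411392, 235.54135273313338], [0.0, 0.0, 1.0]] [[0.0522, -0.9986, 0.0018, -0.0133], [-0.9771, -0.0515, -0.2063, 0.533], [0.2061, 0.009, -0.9785, 1.4139], [0.0, 0.0, 0.0, 1.0]]
```

View pics/scene0.png

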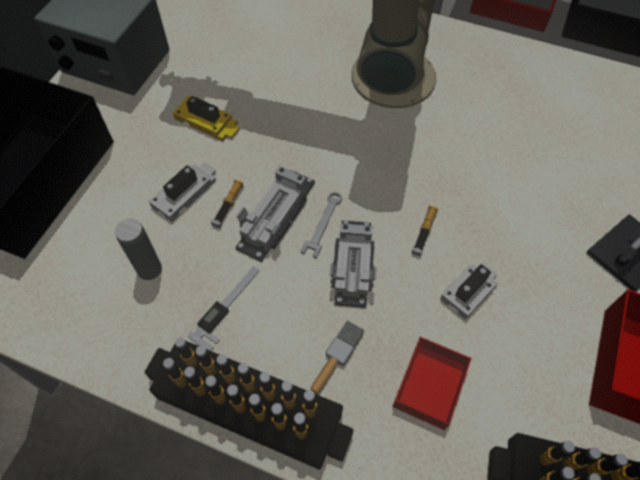

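View pics/top0.png

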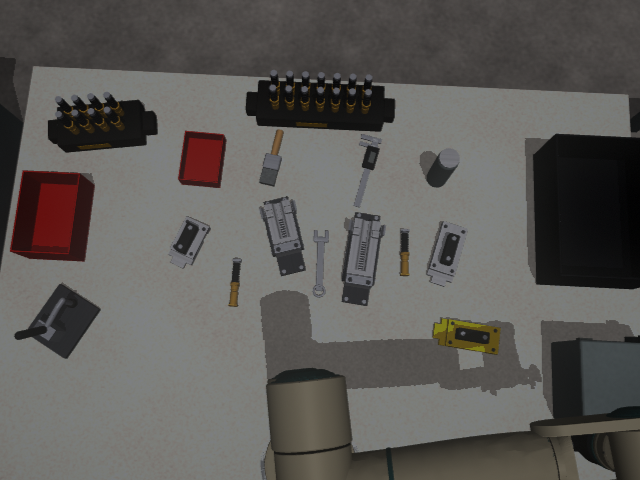

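Candidates for top_long are the grey one at top (447,252) and the yellow one at (470,336). The grey one fits, because the yellow is the look-alike. top_short is at (189,241). The bottoms are at (363,258), long, and (283,236), short. I'll enlarge these to confirm.

```bash
python3 - <<'E'
import cv2,numpy as np
t=np.load("top0.npz")["img"]; s=np.load("scene0.npz")["img"]
def crop(im,x0,y0,w,h,f,n):
    c=cv2.resize(im[y0:y0+h,x0:x0+w],None,fx=f,fy=f,interpolation=cv2.INTER_CUBIC)
    c=cv2.convertScaleAbs(c,alpha=1.5,beta=10)
    for i in range(0,w,10): cv2.putText(c,str(x0+i),(i*f,8),0,.3,(0,0,255),1); cv2.line(c,(i*f,10),(i*f,14),(0,0,255),1)
    for i in range(0,h,10): cv2.putText(c,str(y0+i),(0,i*f+3),0,.3,(0,0,255),1); cv2.line(c,(20,i*f),(25,i*f),(0,0,255),1)
    cv2.imwrite("pics/"+n,c)
crop(t,250,190,80,95,6,"c_bs.png")
crop(t,330,200,70,110,5,"c_bl.png")
crop(t,420,210,60,85,7,"c_tl.png")
crop(t,160,205,60,70,8,"c_ts.png")
crop(s,230,160,150,150,4,"s_b.png")
crop(s,140,155,90,70,7,"s_tl.png")
crop(s,430,255,80,65,7,"s_ts.png")
E
```

```text
(no output)
```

View pics/c_bs.png

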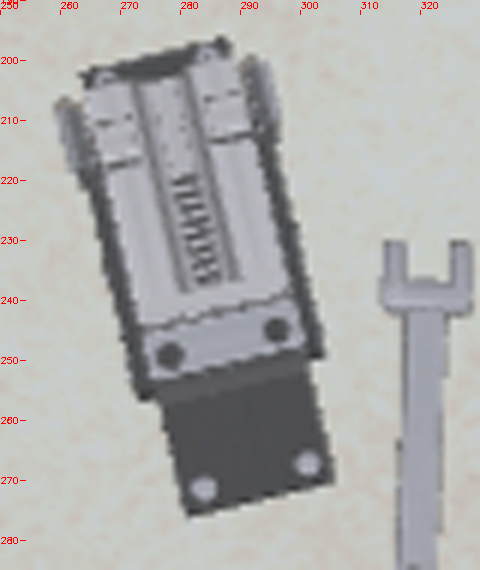

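View pics/c_bl.png

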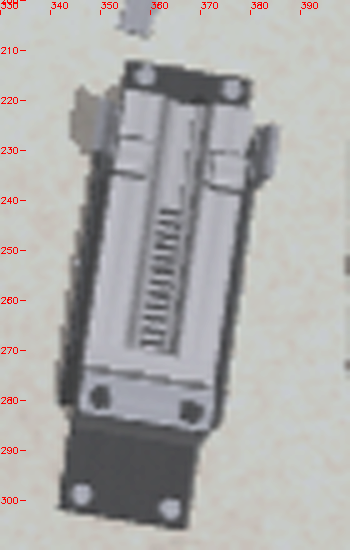

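View pics/c_tl.png

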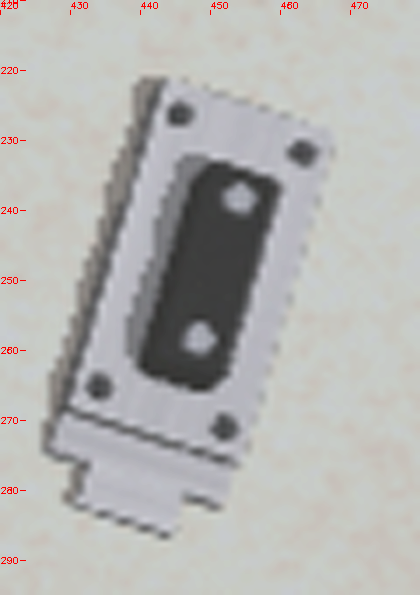

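View pics/c_ts.png

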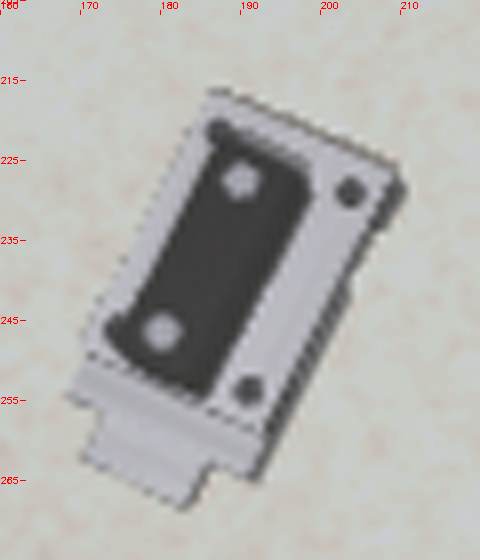

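View pics/s_b.png

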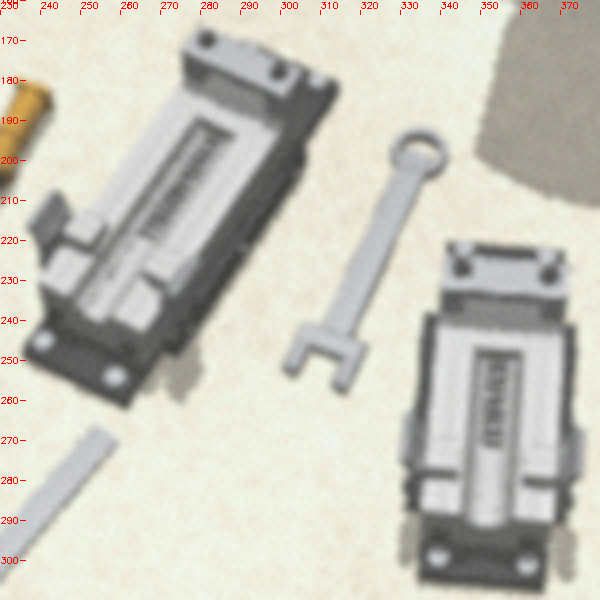

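View pics/s_tl.png

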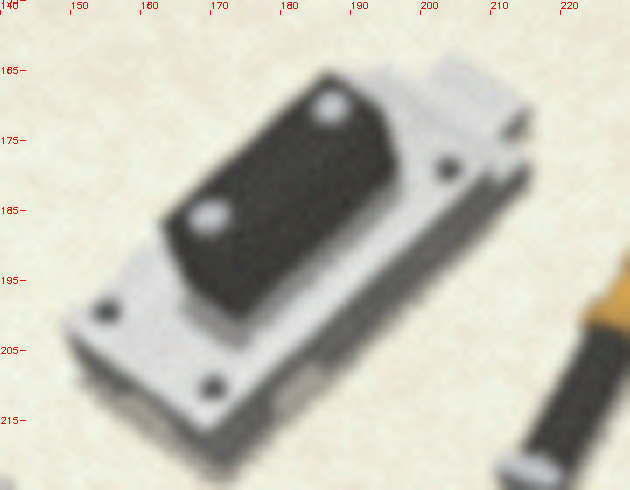

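View pics/s_ts.png

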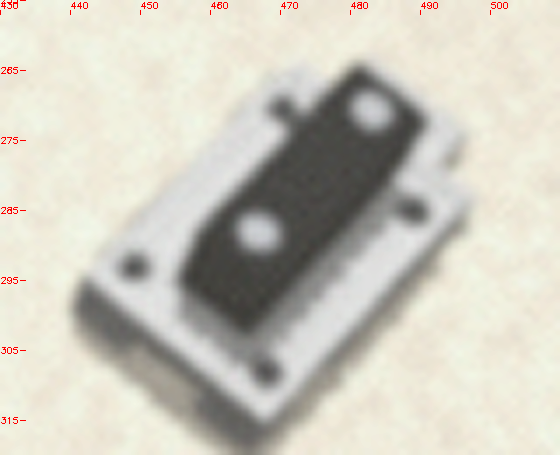

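```bash
cat > h.py <<'E'
import numpy as np,cv2
from scipy.optimize import least_squares
C={n:dict(np.load(f"{n}0.npz")) for n in("scene","top")}
def proj(n,P):
    E=C[n]["extrinsics"];K=C[n]["K"];P=np.atleast_2d(P)
    c=P@E[:3,:3].T+E[:3,3]; u=c@K.T; return u[:,:2]/u[:,2:]
def w(p,L):
    c,s=np.cos(p[2]),np.sin(p[2]); L=np.atleast_2d(L)/1000.
    return np.c_[p[0]+c*L[:,0]-s*L[:,1],p[1]+s*L[:,0]+c*L[:,1],L[:,2]]
def fit(obs,x0=(.5,0,0),extra=False):
    # obs: list (cam, local mm, pix)
    def f(p): return np.concatenate([(proj(c,w(p,l))[0]-px) for c,l,px in obs])
    r=least_squares(f,x0,loss="soft_l1"); return r.x,f(r.x).reshape(-1,2)
def back(n,px,z):
    E=C[n]["extrinsics"];K=C[n]["K"]; d=E[:3,:3].T@np.linalg.solve(K,[px[0],px[1],1.]); o=-E[:3,:3].T@E[:3,3]
    return o+d*(z-o[2])/d[2]
def crop(im,x0,y0,wd,h,f,n,lines=()):
    c=cv2.resize(im[y0:y0+h,x0:x0+wd],None,fx=f,fy=f,interpolation=cv2.INTER_CUBIC)
    c=cv2.convertScaleAbs(c,alpha=1.5,beta=10)
    for a,b,col in lines:
        q=[tuple(int(round((v-o+.5)*f)) for v,o in zip(p,(x0,y0))) for p in(a,b)]
        cv2.line(c,q[0],q[1],col,1)
    for i in range(0,wd,10): cv2.putText(c,str(x0+i),(i*f,8),0,.3,(0,0,255),1)
    for i in range(0,h,10): cv2.putText(c,str(y0+i),(0,i*f+3),0,.3,(0,0,255),1)
    cv2.imwrite("pics/"+n,c)
def box(x0,x1,y0,y1,z,col=(0,0,255)):
    q=[(x0,y0,z),(x1,y0,z),(x1,y1,z),(x0,y1,z)]
    return [(q[i],q[(i+1)%4],col) for i in range(4)]
def seg(n,p,L): return [(proj(n,w(p,a))[0],proj(n,w(p,b))[0],col) for a,b,col in L]
R,G,B,Y=(0,0,255),(0,200,0),(255,0,0),(0,200,255)
def topm(h): # half-length
    return box(-h+14,h,-32,32,24,R)+box(-h-16,-h,-18,18,12,G)+box(-h,-h+14,-32,32,12,Y)+box(-h,h,-32,32,0,B)
def botm(h,k):
    return box(-h,h,-32,32,45,R)+box(-h-26,-h-6,-32,32,70,G)+box(-h+k-9,-h+k+9,-32,32,55,B)
E
cat > f.py <<'E'
from h import *
t,s="top","scene"
D={}
D["tl"]=[(t,(70,32,24),(442.8,221.5)),(t,(70,-32,24),(466,230)),(t,(-56,32,24),(429.5,268)),(t,(-56,-32,24),(453,276.5)),(t,(-86,18,12),(429.3,282)),(t,(-86,-18,12),(443.8,286.7)),
 (s,(70,-32,24),(148.5,203)),(s,(70,32,24),(170,217.3)),(s,(-56,32,24),(210,181.5))]
D["ts"]=[(t,(52.5,32,24),(187,216.5)),(t,(52.5,-32,24),(209.3,226)),(t,(-38.5,32,24),(171.5,249.5)),(t,(-38.5,-32,24),(192.5,258.5)),(t,(-68.5,18,12),(170,262)),(t,(-68.5,-18,12),(182.5,268)),
 (s,(52.5,-32,24),(442,295.5)),(s,(52.5,32,24),(467,315))]
D["bl"]=[(t,(-76,32,70),(346.5,274.5)),(t,(-76,-32,70),(372.5,278)),(t,(26,32,55),(352.5,235.7)),(t,(26,-32,55),(378,238)),(t,(-70,32,45),(346.5,274)),
 (s,(-76,-32,70),(274.5,176)),(s,(-76,32,70),(301,184))]
D["bl"]=[D["bl"][i] for i in(0,1,2,3,5,6)]
D["bs"]=[(t,(-58.5,32,70),(273.5,245)),(t,(-58.5,-32,70),(298,239.5)),(t,(16.5,32,55),(267.5,218)),(t,(16.5,-32,55),(291,212.5)),
 (s,(-58.5,-32,70),(339.5,233.5)),(s,(-58.5,32,70),(370.5,235))]
out={}
for k,o in D.items():
    p,r=fit(o); out[k]=p; print(k,np.round(p,4),np.degrees(p[2]).round(2)); print(np.round(r,1).tolist())
np.savez("poses.npz",**out)
M={"tl":topm(70),"ts":topm(52.5),"bl":botm(70,105),"bs":botm(52.5,78)}
for k,(a,b) in {"tl":((415,210,65,85,7),(140,155,90,75,7)),"ts":((160,205,60,70,8),(435,255,70,70,8)),"bl":((335,205,60,110,5),(225,160,125,110,5)),"bs":((255,190,60,95,6),(325,215,65,95,6))}.items():
    crop(C[t]["img"],*a,"o_%s_t.png"%k,seg(t,out[k],M[k])); crop(C[s]["img"],*b,"o_%s_s.png"%k,seg(s,out[k],M[k]))
    A,Bm=[cv2.imread("pics/o_%s_%s.png"%(k,c)) for c in"ts"]; H=600
    im=np.zeros((H,A.shape[1]+Bm.shape[1],3),np.uint8); im[:A.shape[0],:A.shape[1]]=A[:H]; im[:Bm.shape[0],A.shape[1]:]=Bm[:H]
    f=min(1,800/im.shape[1]); cv2.imwrite("pics/o_%s.png"%k,im)
    print(im.shape)
E
python3 f.py
```

```text
tl [ 0.5188 -0.3141 -0.2718] -15.57
[[-0.0, -1.0], [1.4, -1.6], [-0.9, -0.4], [0.6, -0.6], [0.4, -0.4], [-0.1, -0.5], [0.8, -2.1], [0.4, -1.0], [1.2, -3.3]]
ts [ 0.5132  0.3297 -0.3805] -21.8
[[-0.3, -1.0], [0.1, -0.0], [-1.7, -1.6], [0.3, 0.1], [0.3, -0.1], [0.7, -0.1], [-0.2, -2.2], [1.2, -0.7]]
bl [ 0.513  -0.1041 -0.1002] -5.74
[[0.0, -0.6], [0.7, -0.1], [-0.4, -1.9], [0.1, -0.3], [0.5, -4.3], [0.4, -0.8]]
bs [0.5666 0.1013 0.3131] 17.94
[[0.0, 0.1], [1.2, -1.1], [-1.1, -0.7], [0.7, -1.7], [0.2, -1.8], [1.3, -1.2]]
(600, 1085, 3)
(600, 1040, 3)
(600, 925, 3)
(600, 750, 3)
```

```bash
python3 - <<'E'
import cv2,numpy as np
for a,b in(("tl","ts"),("bl","bs")):
  for c in"ts":
    A=cv2.imread(f"pics/o_{a}_{c}.png");B=cv2.imread(f"pics/o_{b}_{c}.png")
    H=max(A.shape[0],B.shape[0]);im=np.zeros((H,A.shape[1]+B.shape[1],3),np.uint8);im[:A.shape[0],:A.shape[1]]=A;im[:B.shape[0],A.shape[1]:]=B
    print(im.shape)
    f=min(1,800/im.shape[1],600/im.shape[0]);cv2.imwrite(f"pics/v_{a}{b}_{c}.png",cv2.resize(im,None,fx=f,fy=f,interpolation=cv2.INTER_AREA))
E
```

```text
(595, 935, 3)
(560, 1190, 3)
(570, 660, 3)
(570, 1015, 3)
```

View pics/v_tlts_t.png

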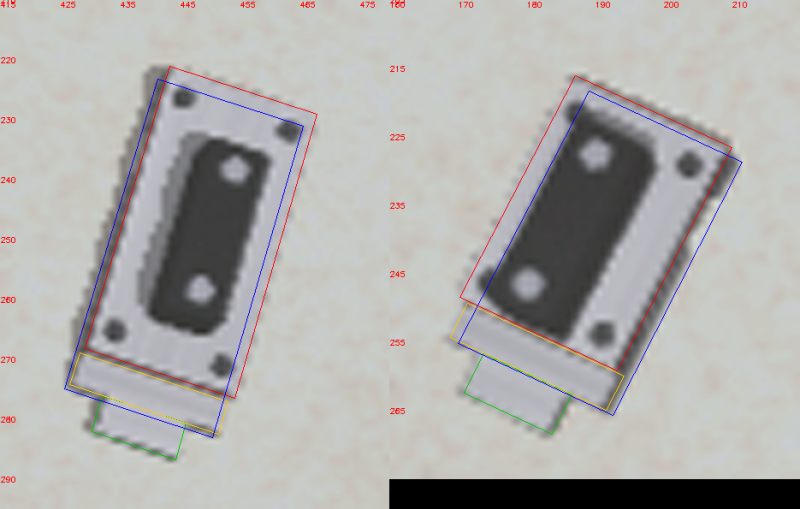

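View pics/v_tlts_s.png

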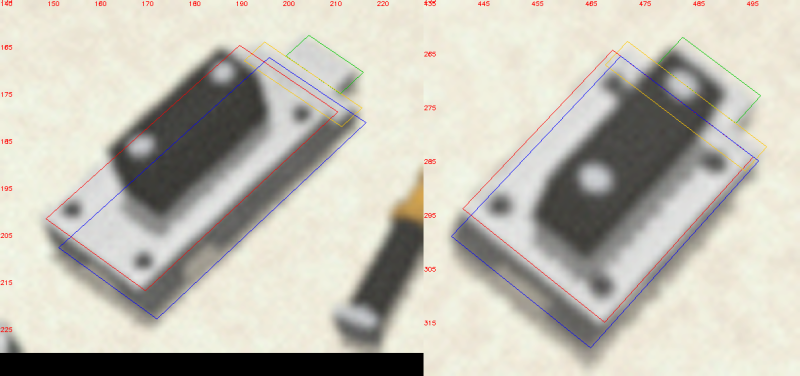

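View pics/v_blbs_t.png

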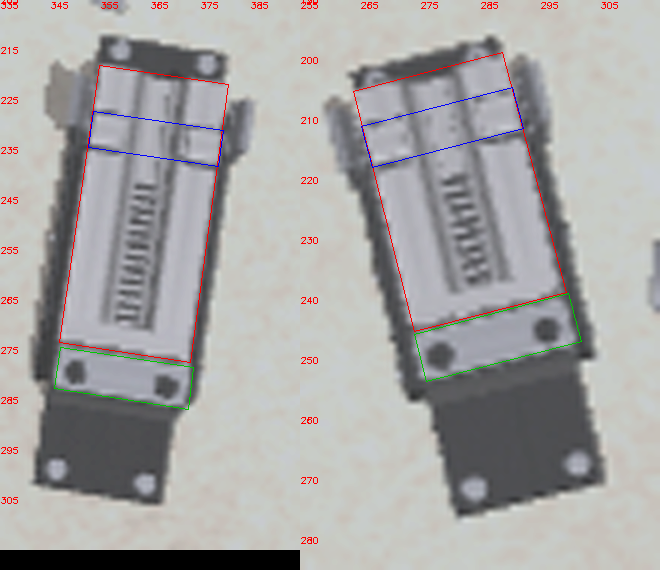

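View pics/v_blbs_s.png

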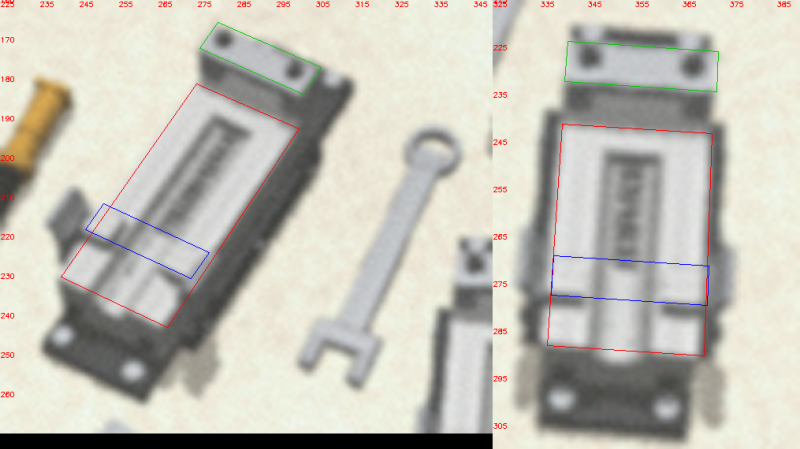

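```bash
cat > g.py <<'E'
from h import *
from scipy.ndimage import map_coordinates
from scipy.optimize import minimize
P0=dict(np.load("poses.npz"))
def E(*s): return s
def edges_top(h): return [((-h+14,-32,24),(h,-32,24)),((-h+14,32,24),(h,32,24)),((h,-32,24),(h,32,24)),((-h-16,-18,12),(-h-16,18,12)),((-h-16,-18,12),(-h,-18,12)),((-h-16,18,12),(-h,18,12))]
def edges_bot(h): return [((-h+2,-32,45),(h-40,-32,45)),((-h+2,32,45),(h-40,32,45)),((h,-32,45),(h,32,45)),((-h-26,-32,70),(-h-26,32,70)),((-h-25,-32,70),(-h-7,-32,70)),((-h-25,32,70),(-h-7,32,70)),((-h-6,-32,70),(-h-6,32,70))]
M={"tl":edges_top(70),"ts":edges_top(52.5),"bl":edges_bot(70),"bs":edges_bot(52.5)}
if __name__=="__main__":
  for n in("top","scene"):
    g=cv2.cvtColor(C[n]["img"],cv2.COLOR_BGR2GRAY).astype(np.float32); g=cv2.GaussianBlur(g,(0,0),1.0)
    gx,gy=cv2.Sobel(g,cv2.CV_32F,1,0)/8,cv2.Sobel(g,cv2.CV_32F,0,1)/8
    for k in M:
      def cost(p):
        tot=0
        for a,b in M[k]:
            L=np.array(a)+np.linspace(0.04,.96,30)[:,None]*(np.array(b)-a)
            q=proj(n,w(p,L)); d=q[-1]-q[0]; d/=np.hypot(*d); nn=np.array([-d[1],d[0]])
            v=map_coordinates(gx,[q[:,1],q[:,0]],order=1)*nn[0]+map_coordinates(gy,[q[:,1],q[:,0]],order=1)*nn[1]
            tot+=min(abs(v.mean()),12)*np.hypot(*(np.array(b)-a)[:2])**.5
        return -tot
      best=None
      for dx in(-.002,0,.002):
        for dy in(-.002,0,.002):
          x0=P0[k]+[dx,dy,0]
          r=minimize(cost,x0,method="Nelder-Mead",options=dict(initial_simplex=np.array([x0,x0+[.002,0,0],x0+[0,.002,0],x0+[0,0,.02]]),xatol=1e-5,fatol=1e-3))
          if best is None or r.fun<best.fun: best=r
      print(n,k,np.round(best.x,4),np.degrees(best.x[2]).round(2),"d0",np.round((best.x-P0[k])*1000,1),round(best.fun,1))
E
python3 g.py
```

```text
top tl [ 0.5185 -0.3041 -0.1982] -11.35 d0 [-0.4 10.  73.6] -348.4
top ts [ 0.5143  0.3255 -0.3899] -22.34 d0 [ 1.1 -4.2 -9.4] -335.1
top bl [ 0.5126 -0.1    -0.0741] -4.25 d0 [-0.4  4.1 26.1] -525.1
top bs [0.5645 0.1016 0.2945] 16.87 d0 [ -2.1   0.3 -18.6] -496.3
scene tl [ 0.5183 -0.3198 -0.2893] -16.58 d0 [ -0.5  -5.7 -17.5] -443.1
scene ts [ 0.517   0.3273 -0.3761] -21.55 d0 [ 3.8 -2.4  4.4] -384.9
scene bl [ 0.5135 -0.1035 -0.1   ] -5.73 d0 [0.5 0.6 0.2] -530.8
scene bs [0.5675 0.1035 0.3655] 20.94 d0 [ 1.   2.2 52.4] -511.1
```

```bash
cat > b.py <<'E'
from h import *
def cen(n,px,bright,r=4):
    g=cv2.cvtColor(C[n]["img"],cv2.COLOR_BGR2GRAY).astype(float)
    p=np.array(px,float)
    for _ in range(8):
        x0,y0=np.round(p).astype(int); ys,xs=np.mgrid[y0-r:y0+r+1,x0-r:x0+r+1]; v=g[y0-r:y0+r+1,x0-r:x0+r+1]
        m=(xs-p[0])**2+(ys-p[1])**2<=(r-1)**2+.5
        t=(v[m].max()+v[m].min())/2
        wt=np.clip((v-t) if bright else (t-v),0,None)*m
        q=np.array([(wt*xs).sum(),(wt*ys).sum()])/wt.sum()
        if np.hypot(*(q-p))<.01: break
        p=q
    return p
Q={"bl":{"t":dict(lip=[(348.7,279.5),(367,282)],nose=[(358,215),(374.5,218)],heel=[(345,299),(362.5,301.5)]),
         "s":dict(lip=[(279.5,170),(297.5,178)],nose=[(241,245.5),(258,254.5)])},
   "bs":{"t":dict(lip=[(268+10,249.5),(295.5,245)],nose=[],heel=[(283.5,271),(301,267)]),
         "s":dict(lip=[(344,227),(366,229)],nose=[(338.5,299.5),(361,301.5)])},
   "tl":{"t":dict(n=[(444.5,226.3),(462.5,232)],h=[(433.5,265.3),(451.5,271)],g=[(453.8,238.3),(448,258.2)]),
         "s":dict(n=[(154,200),(169.5,210.5)],g=[(170,186),(187,170.5)])},
   "ts":{"t":dict(n=[(187,221),(203.5,229)],h=[(175,246),(191,254)],g=[(189.5,227.5),(180,246.5)]),
         "s":dict(n=[(448,293.5),(466.5,308)],h=[(469,271),(488,285)],g=[(466,288.5),(482,271)])}}
N={"t":"top","s":"scene"}
Z=dict(lip=.070,nose=.012,heel=.012,n=.024,h=.024,g=.058)
for k in Q:
  for c in"ts":
    for f,pts in Q[k][c].items():
      if not pts: continue
      br=f in("nose","heel","g")
      q=[cen(N[c],p,br,3) for p in pts]; W=np.array([back(N[c],p,Z[f]) for p in q])[:,:2]*1000
      d=W[0]-W[1]
      print(k,c,f,np.round(q,1).tolist(),"W",np.round(W,1).tolist(),"mid",np.round(W.mean(0),1),"len",np.hypot(*d).round(1),"ang",np.degrees(np.arctan2(d[1],d[0])).round(2))
E
python3 b.py
```

```text
bl t lip [[349.4, 279.1], [367.6, 282.2]] W [[428.4, -71.9], [423.3, -115.5]] mid [425.8 -93.7] len 43.9 ang 83.33
bl t nose [[358.7, 214.7], [376.0, 217.2]] W [[601.6, -91.8], [597.4, -135.6]] mid [ 599.5 -113.7] len 44.0 ang 84.5
bl t heel [[345.8, 298.3], [363.7, 301.2]] W [[388.6, -68.1], [383.8, -112.1]] mid [386.2 -90.1] len 44.3 ang 83.76
bl s lip [[281.4, 169.6], [299.3, 177.5]] W [[423.9, -118.1], [428.6, -74.5]] mid [426.2 -96.3] len 43.8 ang -96.16
bl s nose [[240.3, 244.6], [258.2, 253.6]] W [[595.3, -138.4], [600.4, -94.8]] mid [ 597.9 -116.6] len 43.9 ang -96.66
bs t lip [[277.8, 248.9], [295.5, 244.7]] W [[492.5, 102.8], [504.9, 61.0]] mid [498.7  81.9] len 43.6 ang 106.65
bs t heel [[283.6, 271.1], [300.9, 267.1]] W [[448.0, 88.8], [460.3, 46.6]] mid [454.1  67.7] len 44.0 ang 106.22
bs s lip [[345.1, 226.5], [366.9, 228.5]] W [[505.3, 58.5], [493.2, 100.5]] mid [499.2  79.5] len 43.8 ang -73.9
bs s nose [[338.9, 299.2], [361.3, 301.4]] W [[633.2, 96.6], [620.8, 139.0]] mid [627.  117.8] len 44.2 ang -73.75
tl t n [[445.0, 226.0], [462.7, 231.4]] W [[581.0, -307.7], [
[... 500 characters left out ...]
8] len 52.5 ang -15.67
ts t n [[187.8, 223.4], [203.2, 228.9]] W [[553.7, 335.2], [541.8, 295.4]] mid [547.8 315.3] len 41.5 ang 73.34
ts t h [[175.4, 246.6], [190.7, 253.3]] W [[493.4, 360.3], [478.6, 320.8]] mid [486.  340.5] len 42.2 ang 69.43
ts t g [[189.7, 227.0], [179.8, 246.0]] W [[537.5, 322.0], [489.1, 341.3]] mid [513.3 331.6] len 52.1 ang -21.75
ts s n [[448.7, 292.7], [467.4, 307.4]] W [[543.7, 292.7], [560.4, 334.8]] mid [552.  313.7] len 45.3 ang -111.56
ts s h [[470.7, 270.9], [488.3, 284.6]] W [[480.4, 320.5], [496.9, 360.5]] mid [488.7 340.5] len 43.4 ang -112.41
ts s g [[466.4, 287.6], [482.6, 270.3]] W [[538.4, 319.4], [490.4, 339.0]] mid [514.4 329.2] len 51.9 ang -22.16
```

```bash
cat > j.py <<'E'
from h import *
from bench import *
def to(x,y,z,ang,o=None):
    """target TCP (m) and world angle (deg) of jaw axis; prints jog row in cm/rad"""
    o=o or get_obs(); R=o["tool_rot"]; R=np.array(R); d=np.array([x,y,z])-o["eef_pos"]
    a=np.degrees(np.arctan2(R[1,2],R[0,2])); r=(a-ang+180)%360-180
    print("t",round(o["t"],2),"row",np.round(R.T@d*100,2).tolist(),"roll",round(np.radians(r),3))
def st():
    o=get_obs(); R=np.array(o["tool_rot"])
    print("t",round(o["t"],2),"tcp",np.round(np.array(o["eef_pos"])*1000,1),"jaw",np.degrees(np.arctan2(R[1,2],R[0,2])).round(2),"F",np.round(o["ft_force"],1),"M",np.round(o["moment"],2),"op",round(o["opening"]*85.4,1),"q",np.round(o["joint_positions"],0))
def snap(n,name):
    s=snapshot(n); np.savez(f"{name}.npz",**s); C[n]["img"]=s["img"]; return s["img"]
E
python3 - <<'E'
from j import *
to(.519,-.3166,.11,-105.5); to(.519,-.3166,.030,-105.5)
E
```

```text
t 0.1 row [-43.4, 12.07, -9.89] roll 0.498
t 0.1 row [-43.4, 20.07, -9.88] roll 0.498
```

Request:
jog_arm([
  [-43.4,12.0,-9.9,0.498,6],
  [-43.4,12.0,-9.9,0.498,6],
  [-43.4,12.0,-9.9,0.498,6],
  [-43.4,12.0,-9.9,0.498,6],
  [-43.4,12.0,-9.9,0.498,6],
  [-43.4,12.0,-9.9,0.498,6],
  [-43.4,12.0,-9.9,0.498,6],
  [-43.4,12.0,-9.9,0.498,6],
  [-43.4,12.0,-9.9,0.498,6],
  [-43.4,12.0,-9.9,0.498,6],
], force=40)

```text
t: 0.93
eef_pos: [0.4685, -0.3409, 0.126]
tool_rot: [[-0.964, -0.0, -0.267], [0.267, 0.0, -0.964], [0.001, -1.0, -0.0]]
ft_force: [-0.1, -1.5, -0.6]
opening: 0.702
```

```bash
python3 - <<'E'
from j import *
st(); to(.519,-.3166,.11,-105.5); to(.519,-.3166,.030,-105.5)
E
```

```text
t 0.93 tcp [ 468.5 -340.9  126. ] jaw -105.48 F [-0.1 -1.5 -0.6] M [0.   0.02 0.03] op 60.0 q [-40.  15.  79.  -0.  86.  66.]
t 0.93 row [-4.22, 1.6, -3.69] roll 0.0
t 0.93 row [-4.22, 9.6, -3.69] roll 0.0
```

Request:
jog_arm([
  [-4.2,1.6,-3.7,0,6],
  [-4.2,1.6,-3.7,0,6],
  [-4.2,1.6,-3.7,0,6],
  [-4.2,1.6,-3.7,0,6],
])

```text
t: 1.27
eef_pos: [0.5174, -0.3172, 0.1098]
tool_rot: [[-0.964, -0.002, -0.265], [0.265, 0.001, -0.964], [0.002, -1.0, -0.0]]
ft_force: [-0.2, 0.8, -0.5]
opening: 0.699
```

```bash
python3 - <<'E'
from j import *
st(); to(.519,-.3166,.11,-105.5); to(.519,-.3166,.030,-105.5)
E
```

```text
t 1.27 tcp [ 517.4 -317.2  109.8] jaw -105.39 F [-0.2  0.8 -0.5] M [-0.02 -0.    0.05] op 59.7 q [-35.  20.  75.  -0.  85.  70.]
t 1.27 row [-0.14, -0.02, -0.1] roll 0.002
t 1.27 row [-0.15, 7.98, -0.1] roll 0.002
```

Descend, then close with hold rows.

Request:
jog_arm([
  [0,4.0,0,0,6],
  [0,7.0,0,0,6],
  [0,8.0,0,0,6],
  [0,8.0,0,0,6],
  [0,8.0,0,0,2],
  [0,8.0,0,0,1],
  [0,8.0,0,0,1],
  [0,8.0,0,0,1],
  [0,8.0,0,0,1],
  [0,8.0,0,0,1],
], force=40)

```text
t: 2.1
eef_pos: [0.5188, -0.3187, 0.0341]
tool_rot: [[-0.964, 0.004, -0.267], [0.267, -0.003, -0.964], [-0.005, -1.0, 0.001]]
ft_force: [-0.7, 1.1, 7.7]
opening: 0.296
```

```bash
python3 - <<'E'
from j import *
st()
a=snap("top","top1"); b=snap("scene","scene1")
im=np.zeros((600,800,3),np.uint8)
crop(a,410,205,66,90,6,"x1.png"); crop(b,140,145,66,90,6,"x2.png")
cv2.imwrite("pics/grip1.png",np.hstack([cv2.imread("pics/x1.png"),cv2.imread("pics/x2.png")]))
E
```

```text
t 2.1 tcp [ 518.8 -318.7   34.1] jaw -105.48 F [-0.7  1.1  7.7] M [ 0.44  0.02 -0.09] op 25.3 q [-35.  24.  78.   0.  77.  70.]
```

View pics/grip1.png

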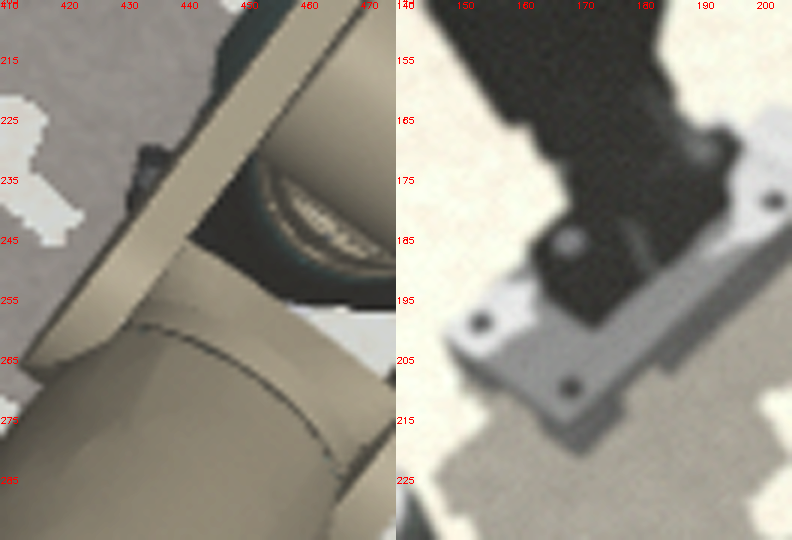

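```bash
cat >> j.py <<'E'
def cenimg(n,px,bright,r=3):
    import b_; return b_.cen(n,px,bright,r)
E
sed '/^Q=/,$d' b.py > b_.py
python3 - <<'E'
from j import *
from b_ import cen
C["scene"]=dict(np.load("scene1.npz"))
for px,br,z in[((152.5,198.5),0,.024),((168,209.3),0,.024),((201.5,178.5),0,.024),((167,184.5),1,.058)]:
    q=cen("scene",px,br,3); print(np.round(q,1),np.round(back("scene",q,z)*1000,1))
C["scene"]=dict(np.load("scene0.npz"))
print(cen("scene",(203.5,179),0,3), back("scene",cen("scene",(203.5,179),0,3),.024))
E
```

```text
[153.7 198.4] [ 568.4 -358.3   24. ]
[168.7 209.3] [ 580.7 -314.1   24. ]
[202.8 178.2] [ 480.4 -285.6   24. ]
[168.4 184.7] [ 543.2 -327.9   58. ]
[203.60150376 178.63909774] [ 0.48086952 -0.28330964  0.024     ]
```

Request:
jog_arm([
  [0,0,0,0,1],
  [0,0,0,0,1],
])

```text
t: 2.37
eef_pos: [0.5189, -0.3186, 0.034]
tool_rot: [[-0.964, 0.004, -0.267], [0.267, -0.002, -0.964], [-0.005, -1.0, 0.001]]
ft_force: [-1.6, 2.2, 7.3]
opening: 0.294
```

```bash
python3 - <<'E'
from j import *
st()
E
```

```text
t 2.37 tcp [ 518.9 -318.6   34. ] jaw -105.48 F [-1.6  2.2  7.3] M [ 0.45  0.06 -0.04] op 25.1 q [-35.  24.  78.   0.  77.  70.]
```

Request:
jog_arm([
  [0,-2,0,0,1],
  [0,-4,0,0,1],
  [0,-6,0,0,1],
  [0,-8,0,0,1],
  [0,-10,0,0,1],
  [0,-10,0,0,1],
])

```text
t: 2.87
eef_pos: [0.5189, -0.3191, 0.136]
tool_rot: [[-0.964, 0.006, -0.267], [0.267, -0.005, -0.964], [-0.007, -1.0, 0.003]]
ft_force: [0.9, -0.4, -3.7]
opening: 0.295
```

```bash
python3 - <<'E'
from j import *
st(); to(.352,-.0859,.125,-96.3)
a=snap("scene","scene2"); crop(a,100,100,130,130,5,"lift1.png")
E
```

```text
t 2.87 tcp [ 518.9 -319.1  136. ] jaw -105.48 F [ 0.9 -0.4 -3.7] M [-0.05  0.   -0.02] op 25.2 q [-35.  19.  73.  -0.  87.  70.]
t 2.87 row [22.32, 0.88, -18.02] roll -0.16
```

View pics/lift1.png

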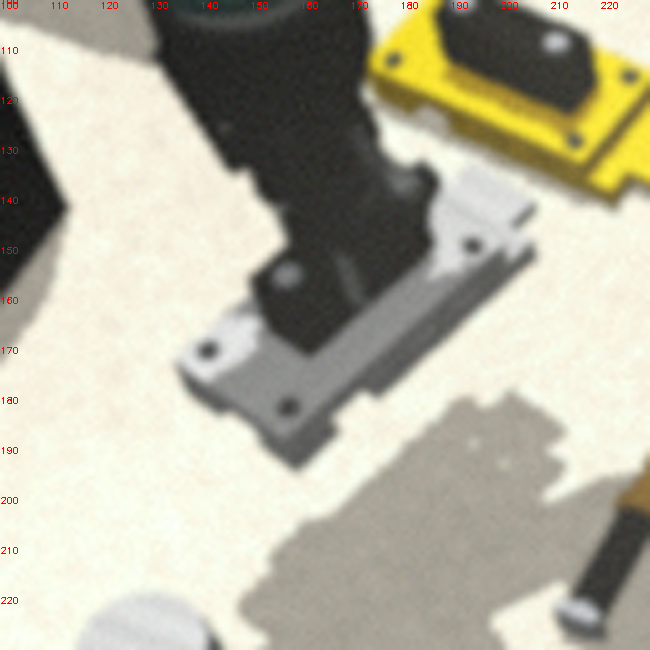

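Request:
jog_arm([
  [22.3,0.9,-18.0,-0.16,1],
  [22.3,0.9,-18.0,-0.16,1],
  [22.3,0.9,-18.0,-0.16,1],
  [22.3,0.9,-18.0,-0.16,1],
  [22.3,0.9,-18.0,-0.16,1],
  [22.3,0.9,-18.0,-0.16,1],
  [22.3,0.9,-18.0,-0.16,1],
  [22.3,0.9,-18.0,-0.16,1],
  [22.3,0.9,-18.0,-0.16,1],
  [22.3,0.9,-18.0,-0.16,1],
])

```text
t: 3.75
eef_pos: [0.3504, -0.085, 0.1212]
tool_rot: [[-0.994, -0.0, -0.11], [0.11, -0.0, -0.994], [0.0, -1.0, 0.0]]
ft_force: [1.0, -0.8, -5.7]
opening: 0.295
```

```bash
python3 - <<'E'
from j import *
st(); to(.352,-.0859,.125,-96.3)
a=snap("scene","scene3"); crop(a,220,80,130,115,6,"tilt1.png")
E
```

```text
t 3.75 tcp [350.4 -85.  121.2] jaw -96.29 F [ 1.  -0.8 -5.7] M [-0.04 -0.04  0.01] op 25.2 q [-19. -22. 115.  -0.  87.  77.]
t 3.75 row [-0.17, -0.38, 0.08] roll 0.0
```

View pics/tilt1.png

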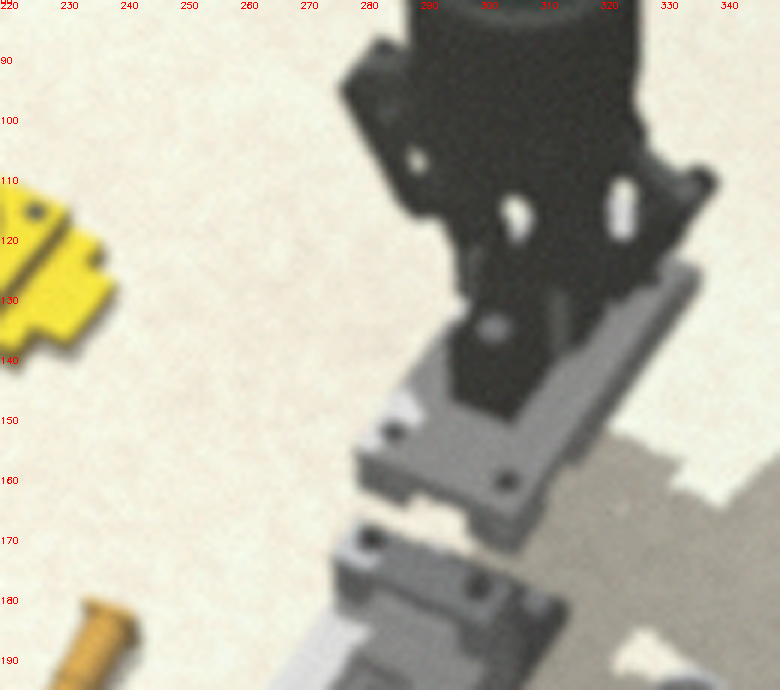

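Request:
jog_arm([
  [-0.1,1.0,0.08,0,1],
  [-0.1,1.5,0.08,0,1],
  [-0.1,2.0,0.08,0,1],
  [-0.1,2.3,0.08,0,1],
  [-0.1,2.6,0.08,0,1],
])

```text
t: 4.22
eef_pos: [0.3514, -0.0863, 0.0961]
tool_rot: [[-0.994, -0.001, -0.111], [0.111, -0.0, -0.994], [0.001, -1.0, 0.0]]
ft_force: [-9.3, 0.9, 6.7]
opening: 0.294
```

```bash
python3 - <<'E'
from j import *
st()
a=snap("scene","scene3"); crop(a,250,110,110,100,7,"tilt2.png")
E
```

```text
t 4.22 tcp [351.4 -86.3  96.1] jaw -96.36 F [-9.3  0.9  6.7] M [0.15 1.06 0.02] op 25.1 q [-20. -20. 116.  -0.  84.  77.]
```

View pics/tilt2.png

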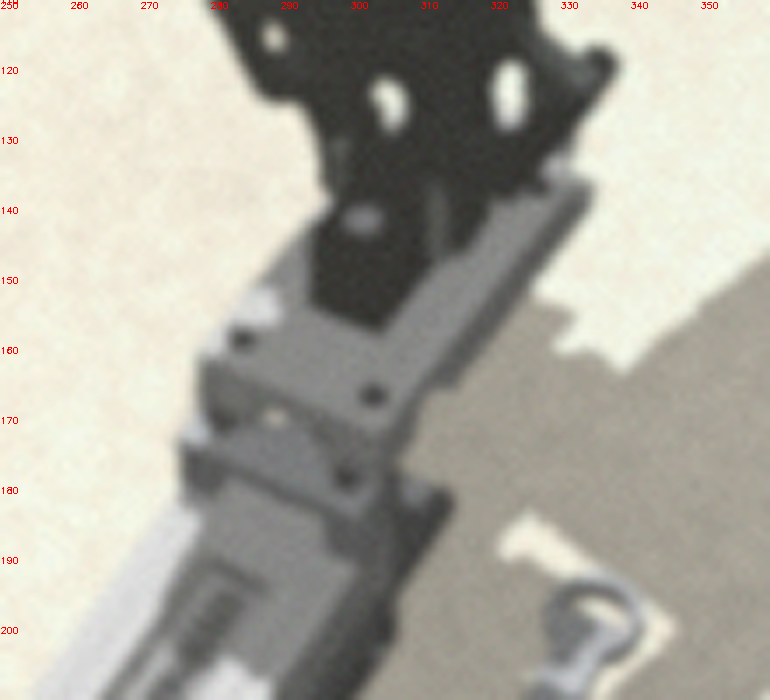

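Request:
jog_arm([
  [0.5,0.0,0,0,1],
  [0.6,0.4,0,0,1],
  [0.7,0.8,0,0,1],
  [0.8,1.2,0,0,1],
  [0.9,1.5,0,0,1],
  [1.0,1.8,0,0,1],
  [1.0,1.8,0,0,1],
])

```text
t: 4.85
eef_pos: [0.3404, -0.0848, 0.0772]
tool_rot: [[-0.994, -0.003, -0.11], [0.11, 0.0, -0.994], [0.003, -1.0, 0.0]]
ft_force: [-7.2, -0.2, 1.8]
opening: 0.292
```

```bash
python3 - <<'E'
from j import *
st()
a=snap("scene","scene3"); crop(a,250,110,110,100,7,"tilt3.png")
E
```

```text
t 4.85 tcp [340.4 -84.8  77.2] jaw -96.34 F [-7.2 -0.2  1.8] M [ 0.03  0.81 -0.01] op 24.9 q [-20. -21. 119.  -0.  82.  76.]
```

View pics/tilt3.png

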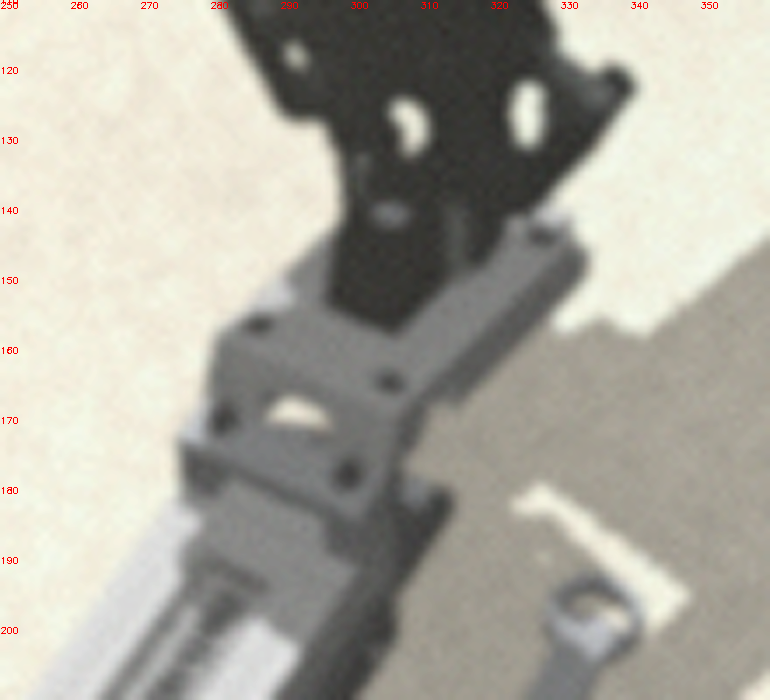

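```bash
cat > p.py <<'E'
from j import *
from b_ import cen
LOC=dict(nR=(58,-23,24),nL=(58,23,24),hL=(-45,23,24),hR=(-45,-23,24),gN=(26,0,58),gH=(-26,0,58))
LOCS=dict(nR=(41,-23,24),nL=(41,23,24),hL=(-27.5,23,24),hR=(-27.5,-23,24),gN=(26,0,58),gH=(-26,0,58))
def rot(yaw,p):
    c,s=np.cos(yaw),np.sin(yaw); a,b=np.cos(p),np.sin(p)
    return np.array([[c,-s,0],[s,c,0],[0,0,1.]])@np.array([[a,0,-b],[0,1,0],[b,0,a]])
def pose(obs,yaw,x0,cam="scene",bias=(0,-.0022,0),L=LOC,fixyaw=True,raw=False):
    o=[(k,np.array(px) if raw else cen(cam,px,k[0]=="g",3)) for k,px in obs.items()]
    def f(p):
        R=rot(yaw if fixyaw else p[4],p[3]); 
        return np.concatenate([proj(cam,p[:3]+np.array(bias)+R@(np.array(L[k])/1000))[0]-q for k,q in o])
    r=least_squares(f,np.r_[x0,0.2]if fixyaw else np.r_[x0,.2,yaw]); print("origin",np.round(r.x[:3]*1000,1),"pitch",r.x[3].round(3),"yaw",None if fixyaw else np.degrees(r.x[4]).round(2),"res",np.round(r.fun,1)); return r.x
E
python3 - <<'E'
from p import *
C["scene"]=dict(np.load("scene0.npz"))
pose(dict(nR=(154.9,199.1),nL=(170,210),hL=(203.6,178.6),gN=(169.4,185.5),gH=(186.9,169.8)),np.radians(-15.5),(.52,-.31,0),raw=True)
C["scene"]=dict(np.load("scene3.npz"))
x=pose(dict(nR=(286,156),nL=(304.5,164.5),hL=(326,143.5),gN=(304.5,140.5)),np.radians(-6.3),(.34,-.085,.04))
E
```

```text
origin [ 522.  -311.8    6.6] pitch -0.01 yaw None res [-0.1 -0.1  0.1  0.  -0.   0.   0.1  0.1 -0.1 -0.1]
origin [355.1 -86.4  45. ] pitch 0.348 yaw None res [-0.1 -0.2  0.1 -0.1  0.1 -0.  -0.   0.2]
```

Request:
jog_arm([
  [0.3,0.3,0,0,1],
  [0.4,0.5,0,0,1],
  [0.4,0.5,0,0,1],
  [0.8,0,0,0,1],
  [1.0,-2,0,0,1],
  [0.8,-5,0,0,1],
  [0,-8,0,0,1],
  [0,-8,0,0,1],
])

```text
t: 5.57
eef_pos: [0.3439, -0.0855, 0.1633]
tool_rot: [[-0.994, 0.008, -0.11], [0.11, -0.003, -0.994], [-0.009, -1.0, 0.002]]
ft_force: [2.0, -0.9, -4.1]
opening: 0.3
```

```bash
python3 - <<'E'
from j import *
st()
a=snap("scene","scene4"); crop(a,250,70,110,100,7,"tilt4.png")
a=snap("top","top4"); crop(a,290,200,130,100,6,"tilt4t.png")
E
```

```text
t 5.57 tcp [343.9 -85.5 163.3] jaw -96.31 F [ 2.  -0.9 -4.1] M [-0.04 -0.09  0.06] op 25.6 q [-20. -25. 112.   0.  92.  76.]
```

View pics/tilt4.png

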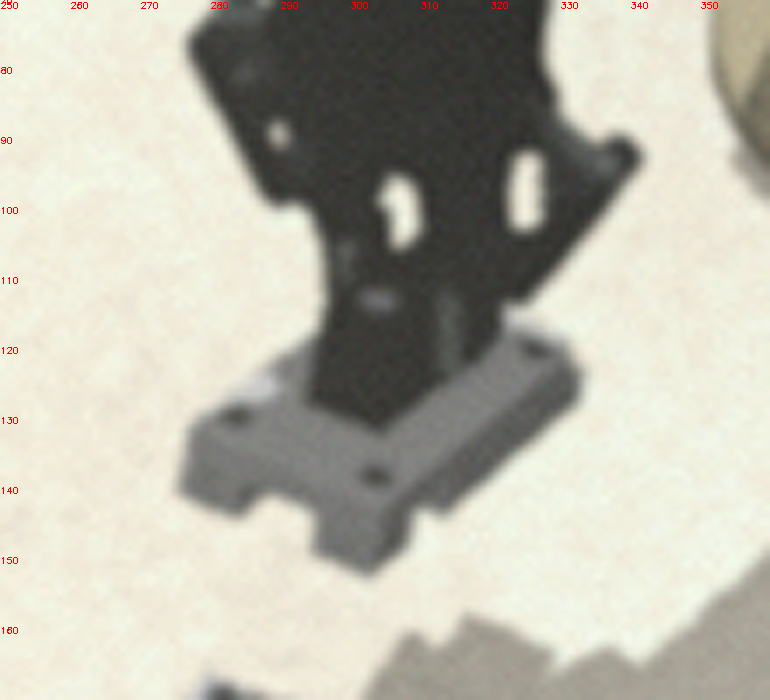

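View pics/tilt4t.png

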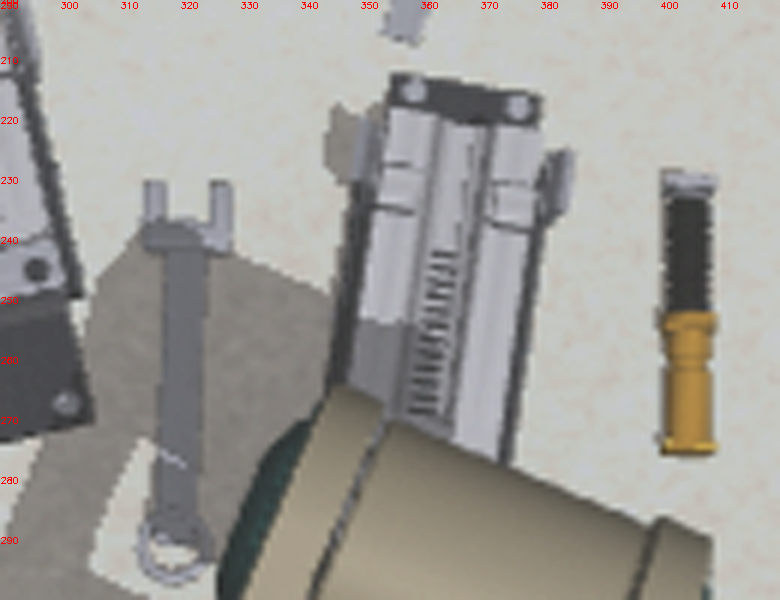

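```bash
cat >> p.py <<'E'
def pose2(obs,tcp,yaw,L=LOC,bias=(-.0005,-.0022,0),cam="scene",hp=None):
    """unknown: slide d of pad centre along part x (pad at local (d,0,hp)), hp, pitch, roll-free"""
    o=[(k,cen(cam,px,k[0]=="g",3)) for k,px in obs.items()]
    P=np.array(tcp)+[0,0,.019]
    def f(p):
        R=rot(yaw,p[1]); h=p[2] if hp is None else hp
        org=P-R@np.array([p[0],0,h]); 
        return np.concatenate([proj(cam,org+np.array(bias)+R@(np.array(L[k])/1000))[0]-q for k,q in o]+([[(p[2]-.052)*300]] if hp is None else []))
    r=least_squares(f,[0,.2,.052]); print("d",(r.x[0]*1000).round(1),"pitch",r.x[1].round(3),"hp",(r.x[2]*1000).round(1),"res",np.round(r.fun,1)); return r.x
E
python3 - <<'E'
from p import *
C["scene"]=dict(np.load("scene1.npz"))
pose2(dict(nR=(153.7,198.4),nL=(168.7,209.3),hL=(202.8,178.2),gN=(168.4,184.7)),(.5188,-.3187,.0341),np.radians(-15.5))
C["scene"]=dict(np.load("scene2.npz"))
pose2(dict(nR=(141.5,170),nL=(157.5,181.5),hL=(194.5,149),gN=(157.5,155)),(.5189,-.3191,.136),np.radians(-15.5))
C["scene"]=dict(np.load("scene3.npz"))
pose2(dict(nR=(286,156),nL=(304.5,164.5),hL=(326,143.5),gN=(304.5,140.5)),(.3404,-.0848,.0772),np.radians(-6.3))
C["scene"]=dict(np.load("scene4.npz"))
pose2(dict(nR=(282.5,129),nL=(302.5,137.5),hL=(325.5,119.5),gN=(303,112.5)),(.3439,-.0855,.1633),np.radians(-6.3))
E
```

```text
d 0.1 pitch -0.005 hp 53.1 res [ 0.1 -0.2  0.1 -0.2 -0.5 -0.   0.   0.1  0.3]
d 0.2 pitch 0.0 hp 52.8 res [ 0.1 -0.1  0.2 -0.1 -0.5 -0.   0.   0.   0.3]
d 2.9 pitch 0.346 hp 53.0 res [-0.2 -0.2  0.  -0.1  0.  -0.1 -0.1  0.2  0.3]
d 3.4 pitch 0.405 hp 53.0 res [-0.2 -0.2  0.1  0.   0.  -0.1 -0.2  0.   0.3]
```

```bash
cat >> j.py <<'E'
BL=(.512,-.1036,-6.3); 
def bl(lx,z,ly=0,B=None,flip=0):
    B=B or BL; a=np.radians(B[2]); to(B[0]+np.cos(a)*lx/1000-np.sin(a)*ly/1000,B[1]+np.sin(a)*lx/1000+np.cos(a)*ly/1000,z/1000,B[2]-90+flip)
E
python3 - <<'E'
from j import *
bl(5,170); bl(5,125)
E
```

```text
t 5.67 row [-17.68, -1.23, 0.01] roll -0.0
t 5.67 row [-17.68, 3.27, 0.01] roll -0.0
```

Request:
jog_arm([
  [-3,-0.7,0,0,1],
  [-6,-0.7,0,0,1],
  [-9,-0.7,0,0,1],
  [-12,-0.7,0,0,1],
  [-15,-0.7,0,0,1],
  [-17.0,-0.7,0,0,1],
  [-17.7,-0.7,0,0,1],
  [-17.7,1,0,0,1],
  [-17.7,3.3,0,0,1],
  [-17.7,3.3,0,0,1],
])

```text
t: 6.5
eef_pos: [0.5132, -0.1031, 0.1178]
tool_rot: [[-0.994, -0.013, -0.11], [0.11, 0.003, -0.994], [0.013, -1.0, -0.002]]
ft_force: [-1.8, 1.2, -7.6]
opening: 0.297
```

```bash
python3 - <<'E'
from p import *
st(); bl(5,112)
a=snap("scene","scene5"); crop(a,220,110,110,100,7,"tuck1.png")
E
```

```text
t 6.5 tcp [ 513.2 -103.1  117.8] jaw -96.31 F [-1.8  1.2 -7.6] M [ 0.07  0.15 -0.01] op 25.3 q [-15.   7.  89.  -0.  85.  81.]
t 6.5 row [-0.39, 0.57, 0.06] roll -0.0
```

View pics/tuck1.png

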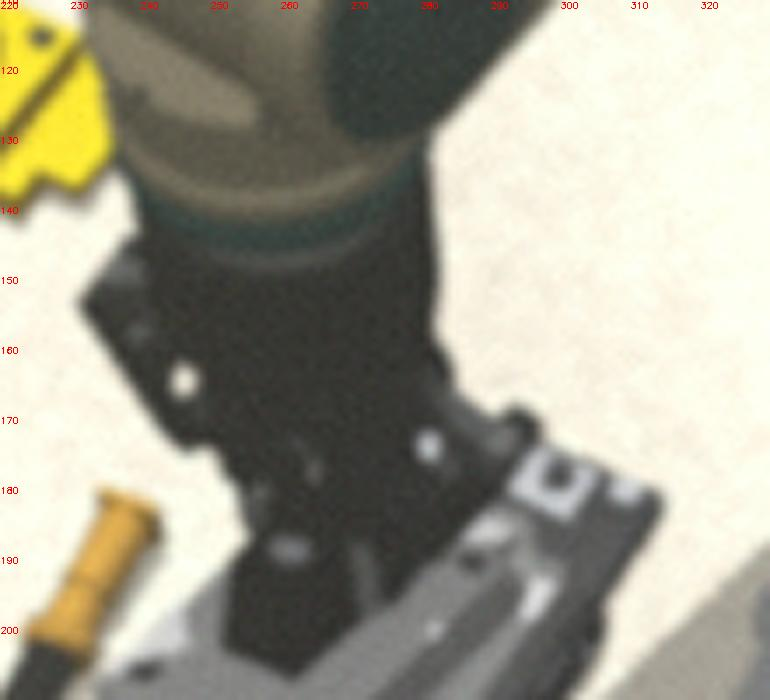

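Request:
jog_arm([
  [0,0,0,0,1],
  [0,0,0,0,1],
  [0,0,0,0,1],
])

```text
t: 6.8
eef_pos: [0.5179, -0.1043, 0.1263]
tool_rot: [[-0.994, 0.002, -0.11], [0.11, -0.001, -0.994], [-0.002, -1.0, 0.0]]
ft_force: [0.3, 1.2, -5.7]
opening: 0.299
```

```bash
python3 - <<'E'
from p import *
st(); bl(5,110)
a=snap("scene","scene5"); crop(a,220,130,110,100,7,"tuck1.png")
E
```

```text
t 6.8 tcp [ 517.9 -104.3  126.3] jaw -96.31 F [ 0.3  1.2 -5.7] M [0.   0.09 0.01] op 25.5 q [-15.   7.  88.  -0.  85.  81.]
t 6.8 row [0.1, 1.63, -0.01] roll -0.0
```

View pics/tuck1.png

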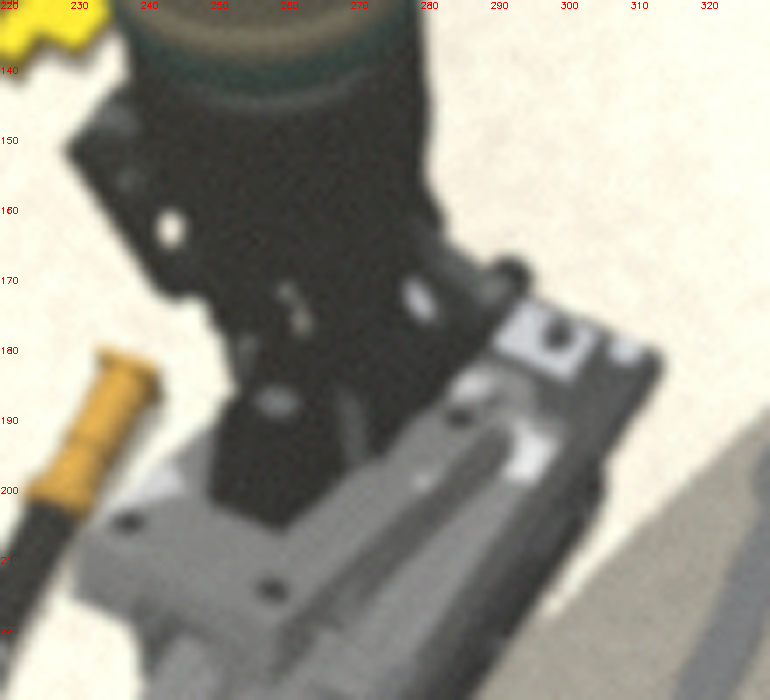

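```bash
python3 - <<'E'
from p import *
pose2(dict(nR=(237,204.3),nL=(257.5,214),hL=(284.3,189),gN=(258,187)),(.5179,-.1043,.1263),np.radians(-6.3))
C["scene"]=dict(np.load("scene5.npz"))
pose2(dict(nR=(237,204.3),nL=(257.5,214),hL=(284.3,189),gN=(258,187)),(.5179,-.1043,.1263),np.radians(-6.3))
E
```

```text
d -14.9 pitch 0.414 hp 51.0 res [ 5.1  2.2 -0.4 -2.7 -2.8  0.  -2.7  0.3 -0.3]
d 2.9 pitch 0.384 hp 52.9 res [ 0.  -0.2 -0.   0.  -0.1 -0.1 -0.1  0.   0.3]
```

Request:
jog_arm([
  [0.1,0.8,0,0,1],
  [0.1,1.6,0,0,1],
  [0.1,1.9,0,0,1],
  [0.1,1.9,0,0,1],
  [0.7,1.9,0,0,1],
  [1.3,1.9,0,0,1],
  [1.8,1.9,0,0,1],
  [2.2,1.9,0,0,1],
  [2.2,1.9,0,0,1],
])

```text
t: 7.6
eef_pos: [0.4949, -0.1017, 0.1061]
tool_rot: [[-0.994, 0.0, -0.11], [0.11, -0.0, -0.994], [-0.0, -1.0, 0.0]]
ft_force: [-0.3, 1.0, -4.8]
opening: 0.296
```

```bash
python3 - <<'E'
from p import *
st(); bl(-22,107)
a=snap("scene","scene6"); crop(a,230,140,110,100,7,"tuck2.png")
E
```

```text
t 7.6 tcp [ 494.9 -101.7  106.1] jaw -96.32 F [-0.3  1.  -4.8] M [ 0.01  0.06 -0.03] op 25.3 q [-16.   4.  93.  -0.  82.  81.]
t 7.6 row [0.48, -0.09, 0.0] roll -0.0
```

View pics/tuck2.png

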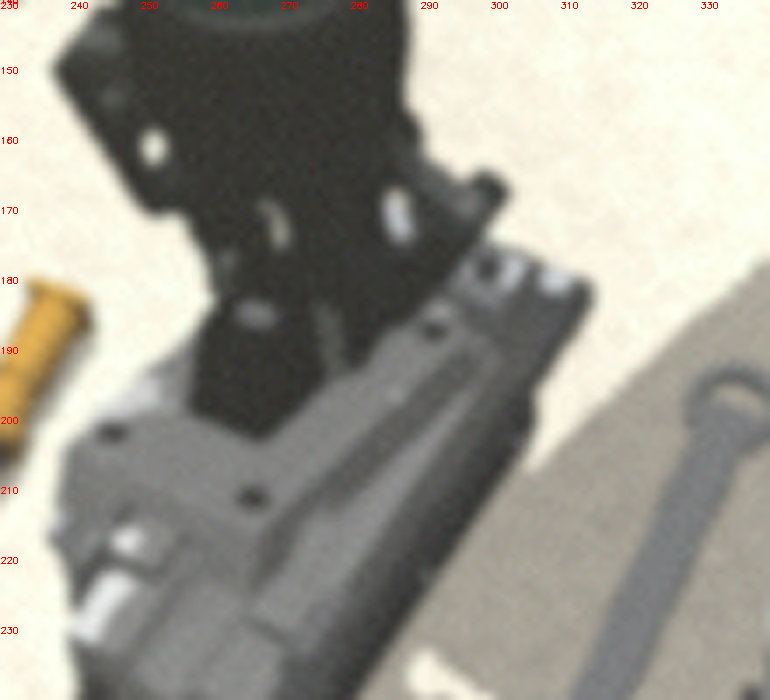

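Request:
jog_arm([
  [0.2,0,0,0,1],
  [0.4,0,0,0,1],
  [0.6,0,0,0,1],
  [0.6,0,0,0,1],
  [0.6,0,0,0,1],
])

```text
t: 8.07
eef_pos: [0.4912, -0.1013, 0.1069]
tool_rot: [[-0.994, 0.005, -0.11], [0.11, -0.001, -0.994], [-0.005, -1.0, 0.0]]
ft_force: [4.6, -0.5, -5.9]
opening: 0.295
```

```bash
python3 - <<'E'
from p import *
st()
E
```

```text
t 8.07 tcp [ 491.2 -101.3  106.9] jaw -96.31 F [ 4.6 -0.5 -5.9] M [-0.11 -1.24 -0.01] op 25.2 q [-16.   3.  94.   0.  82.  80.]
```

```bash
python3 - <<'E'
from p import *
st()
a=snap("scene","scene7"); crop(a,230,140,110,100,7,"tuck3.png")
np.set_printoptions(suppress=True)
pose2(dict(nR=(245,201.5),nL=(265.5,211),hL=(291.5,186.5),gN=(266,184.5)),get_obs()["eef_pos"],np.radians(-6.3))
E
```

```text
t 8.07 tcp [ 491.2 -101.3  106.9] jaw -96.31 F [ 4.6 -0.5 -5.9] M [-0.11 -1.24 -0.01] op 25.2 q [-16.   3.  94.   0.  82.  80.]
d 2.6 pitch 0.397 hp 52.7 res [-0.1 -0.1 -0.  -0.1 -0.2 -0.2  0.1  0.2  0.2]
```

View pics/tuck3.png

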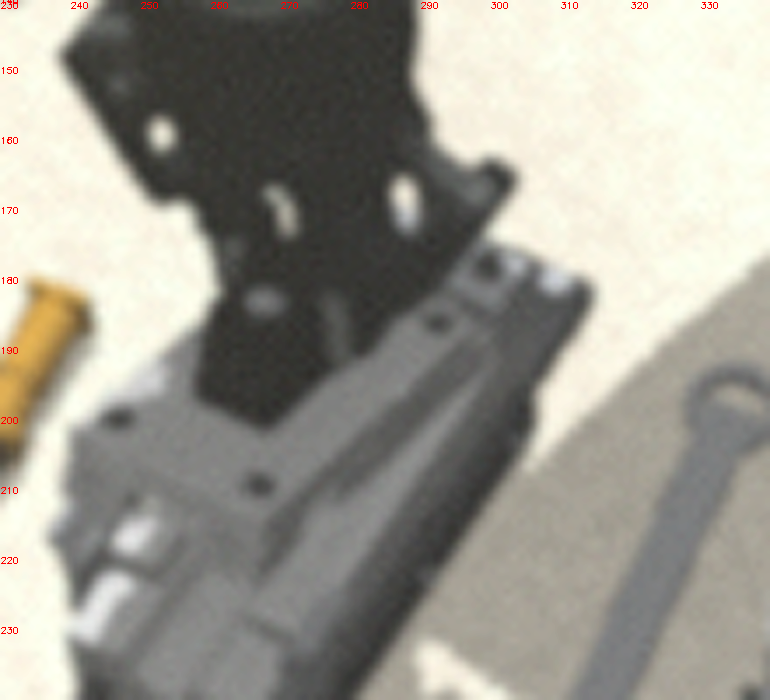

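```bash
python3 - <<'E'
from p import *
e=np.array([.99396,-.10973])
def est(cam,px,z,lx,b=(0,0)):
    W=back(cam,px,z)[:2]*1000-np.array(b); print(cam,px,"c_e x:",round((W@e-lx - 0)*1 ,1))
c0=np.array([512,-103.6])@e; print("ref for c=512:",c0.round(1))
for px in[(346.5,274.5),(372.5,278)]: est("top",px,.070,-76)
for px in[(345,283.5),(371,287)]: est("top",px,.070,-96)
for px in[(355,234.8),(375,237.3)]: est("top",px,.055,26)
for px in[(356,227.3),(376,230)]: est("top",px,.055,44)
for px in[(354,218.3),(379,222)]: est("top",px,.045,70)
for px in[(274.5,176),(301,184)]: est("scene",px,.070,-76,(-.5,-2.2))
for px in[(240.5,233)]: est("scene",px,.045,70,(-.5,-2.2))
im=dict(np.load("scene0.npz"))["img"]; crop(im,265,155,60,60,10,"lip.png")
im=dict(np.load("top4.npz"))["img"]; crop(im,340,208,45,40,14,"key.png")
E
```

```text
ref for c=512: 520.3
top (346.5, 274.5) c_e x: 519.5
top (372.5, 278) c_e x: 521.2
top (345, 283.5) c_e x: 517.7
top (371, 287) c_e x: 519.4
top (355, 234.8) c_e x: 519.7
top (375, 237.3) c_e x: 521.4
top (356, 227.3) c_e x: 520.7
top (376, 230) c_e x: 521.9
top (354, 218.3) c_e x: 518.7
top (379, 222) c_e x: 519.5
scene (274.5, 176) c_e x: 532.1
scene (301, 184) c_e x: 523.3
scene (240.5, 233) c_e x: 528.0
```

View pics/lip.png

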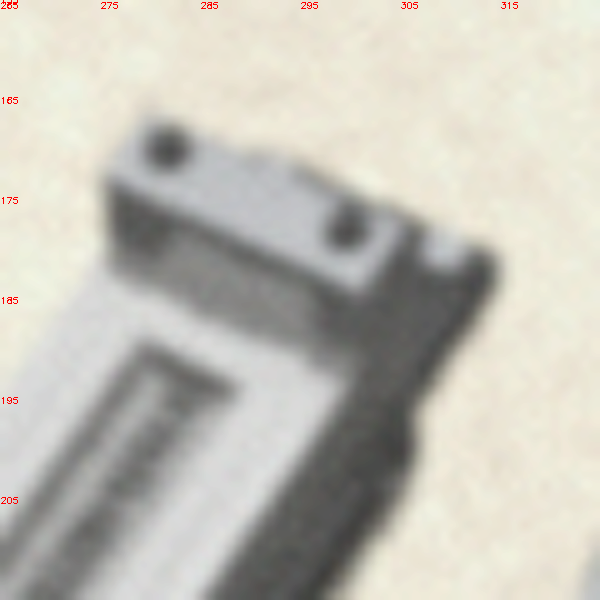

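View pics/key.png

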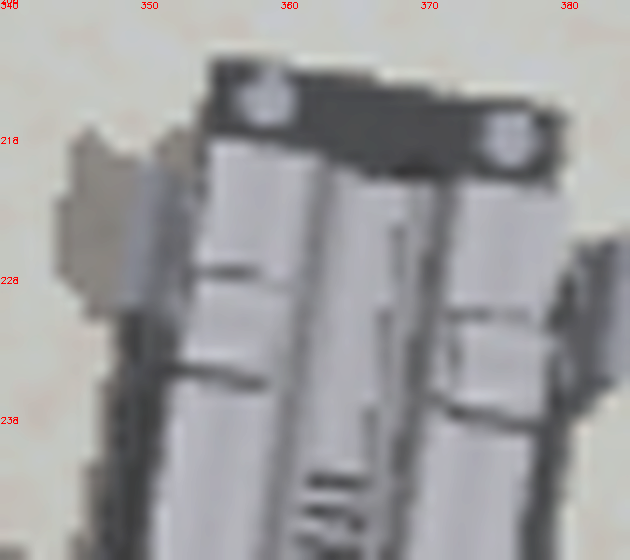

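Request:
jog_arm([
  [-0.1,0.1,0,0,1],
  [0,0.2,0,0,1],
  [0,0.2,0,0,1],
  [0,0.2,0,0,1],
])

```text
t: 8.45
eef_pos: [0.4912, -0.1014, 0.105]
tool_rot: [[-0.994, 0.005, -0.11], [0.11, -0.001, -0.994], [-0.005, -1.0, 0.0]]
ft_force: [7.2, 0.3, -3.5]
opening: 0.296
```

```bash
python3 - <<'E'
from p import *
st()
E
```

```text
t 8.45 tcp [ 491.2 -101.4  105. ] jaw -96.31 F [ 7.2  0.3 -3.5] M [-0.1  -1.38 -0.01] op 25.3 q [-16.   4.  94.   0.  82.  80.]
```

Request:
jog_arm([
  [-0.4,0.0,0,0,1],
  [-0.6,0.3,0,0,1],
  [-0.8,0.5,0,0,1],
  [-1.0,0.75,0,0,1],
  [-1.0,0.75,0,0,1],
])

```text
t: 8.87
eef_pos: [0.5009, -0.1025, 0.0972]
tool_rot: [[-0.994, 0.003, -0.11], [0.11, -0.001, -0.994], [-0.003, -1.0, 0.001]]
ft_force: [4.7, -0.6, 4.5]
opening: 0.295
```

```bash
python3 - <<'E'
from p import *
st();bl(-14.3,99)
a=snap("scene","scene8"); crop(a,225,140,110,100,7,"low1.png")
E
```

```text
t 8.87 tcp [ 500.9 -102.5   97.2] jaw -96.31 F [ 4.7 -0.6  4.5] M [ 0.02 -0.34 -0.07] op 25.2 q [-16.   6.  93.   0.  81.  81.]
t 8.87 row [0.32, -0.18, -0.01] roll -0.0
```

View pics/low1.png

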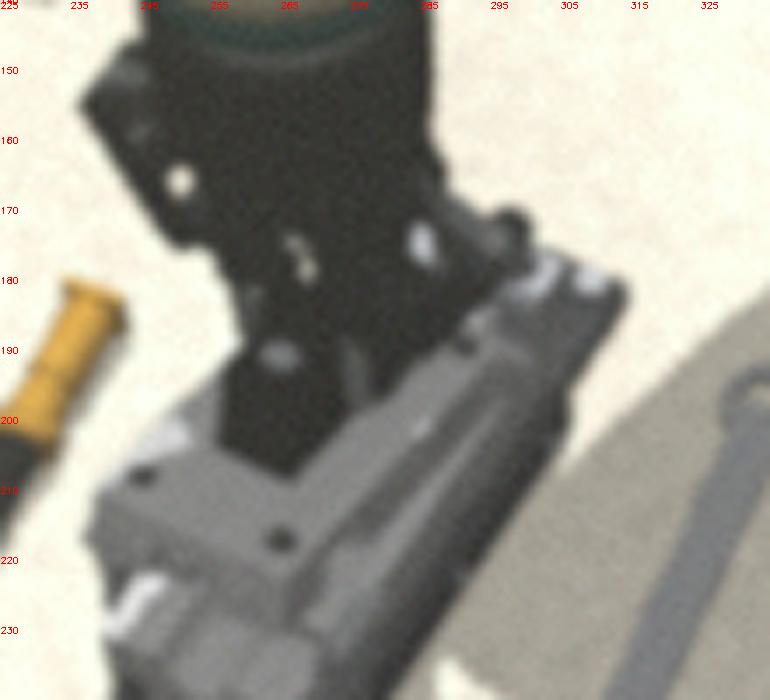

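```bash
python3 - <<'E'
from p import *
C["scene"]=dict(np.load("scene8.npz"))
pose2(dict(nR=(243.5,207.7),nL=(263.5,216.8),hL=(290,189),gN=(263.5,190)),(.5009,-.1025,.0972),np.radians(-6.3))
E
```

```text
d -1.3 pitch 0.197 hp 47.2 res [-0.5 -0.1 -0.3  0.3  3.8  1.3 -0.9  0.1 -1.4]
```

```bash
python3 - <<'E'
from p import *
C["scene"]=dict(np.load("scene8.npz"))
o=dict(nR=(245,207.7),nL=(265,216.7),hL=(291,189),gN=(264.7,190.3))
print({k:np.round(cen("scene",v,k[0]=="g",3),1) for k,v in o.items()})
pose2(o,(.5009,-.1025,.0972),np.radians(-6.3))
o.pop("hL");pose2(o,(.5009,-.1025,.0972),np.radians(-6.3),hp=.053)
E
```

```text
{'nR': array([245.1, 207.7]), 'nL': array([264.9, 216.8]), 'hL': array([287.1, 185.1]), 'gN': array([264.4, 190.4])}
d -1.1 pitch 0.206 hp 47.7 res [-0.5 -0.1 -0.3  0.3  3.6  1.2 -0.9  0.  -1.3]
d 2.5 pitch 0.282 hp 52.0 res [-0.1 -0.2  0.   0.1  0.2  0.1]
```

Request:
jog_arm([
  [0.1,0.2,0,0,1],
  [0,0.4,0,0,1],
  [-0.15,0.6,0,0,1],
  [-0.3,0.8,0,0,1],
  [-0.4,1.0,0,0,1],
  [-0.4,1.0,0,0,1],
])

```text
t: 9.42
eef_pos: [0.5066, -0.1032, 0.089]
tool_rot: [[-0.994, 0.008, -0.11], [0.11, -0.002, -0.994], [-0.008, -1.0, 0.001]]
ft_force: [7.5, -1.2, 9.0]
opening: 0.296
```

```bash
python3 - <<'E'
from p import *
st();bl(-3.8,87.2)
a=snap("scene","scene9"); crop(a,220,150,110,100,7,"low2.png")
E
```

```text
t 9.42 tcp [ 506.6 -103.2   89. ] jaw -96.31 F [ 7.5 -1.2  9. ] M [-0.07 -0.77 -0.03] op 25.2 q [-16.   7.  93.   0.  80.  81.]
t 9.42 row [-0.16, 0.18, -0.02] roll -0.0
```

View pics/low2.png

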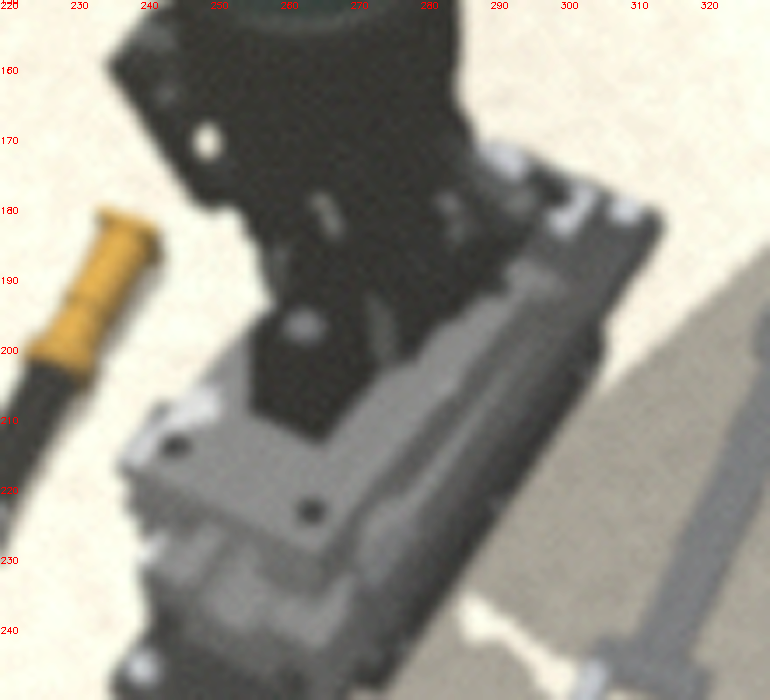

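```bash
python3 - <<'E'
from p import *
C["scene"]=dict(np.load("scene9.npz"))
o=dict(nR=(244.8,213.2),nL=(264.2,222.7),gN=(263,196))
print({k:np.round(cen("scene",v,k[0]=="g",3),1) for k,v in o.items()})
for h in(.052,.053):pose2(o,(.5066,-.1032,.089),np.radians(-6.3),hp=h)
E
```

```text
{'nR': array([244.7, 213.4]), 'nL': array([264.1, 222.6]), 'gN': array([263. , 196.1])}
d 1.4 pitch 0.157 hp 52.0 res [-0.1 -0.2  0.2 -0.  -0.1  0.2]
d 1.8 pitch 0.175 hp 52.0 res [-0.2 -0.2  0.1  0.   0.   0.2]
```

Request:
jog_arm([
  [0.25,-0.1,0,0,1],
  [0.25,0.0,0,0,1],
  [0.15,0.2,0,0,1],
  [0.05,0.4,0,0,1],
  [0.05,0.4,0,0,1],
])

```text
t: 9.88
eef_pos: [0.5071, -0.1034, 0.086]
tool_rot: [[-0.994, 0.011, -0.11], [0.11, -0.003, -0.994], [-0.012, -1.0, 0.001]]
ft_force: [11.3, -0.6, 10.6]
opening: 0.298
```

```bash
python3 - <<'E'
from p import *
st();bl(-2.8,86)
a=snap("scene","scene10"); crop(a,220,150,110,100,7,"low3.png")
o=dict(nR=(244.8,214.2),nL=(264.2,224),gN=(263,197.3))
print({k:np.round(cen("scene",v,k[0]=="g",3),1) for k,v in o.items()})
pose2(o,get_obs()["eef_pos"],np.radians(-6.3),hp=.053)
E
```

```text
t 9.88 tcp [ 507.1 -103.4   86. ] jaw -96.31 F [11.3 -0.6 10.6] M [-0.06 -1.49  0.01] op 25.4 q [-16.   7.  93.   0.  79.  81.]
t 9.88 row [-0.21, 0.0, -0.03] roll -0.0
{'nR': array([244.9, 214.9]), 'nL': array([264.3, 224.2]), 'gN': array([262.7, 197.6])}
d 1.3 pitch 0.129 hp 52.0 res [-0.2 -0.2  0.1 -0.1  0.1  0.2]
```

View pics/low3.png

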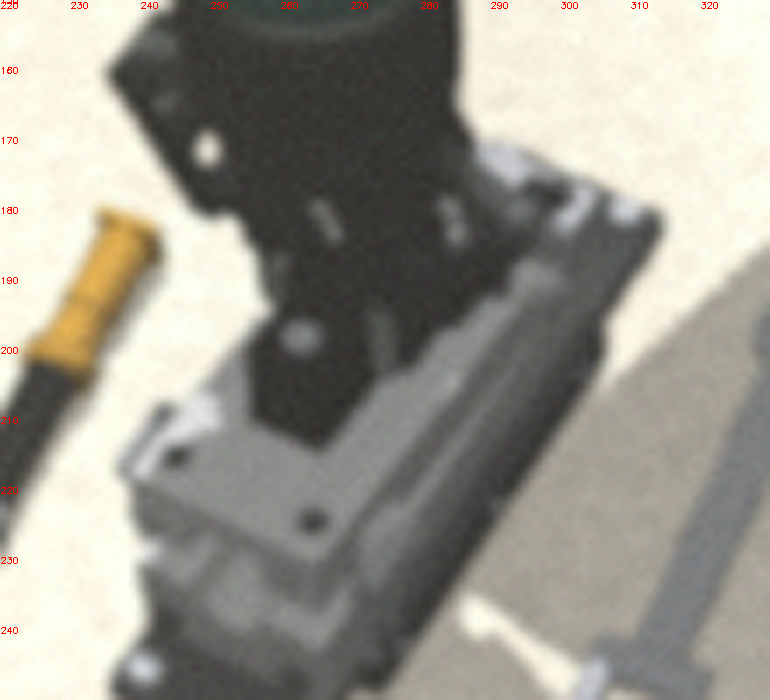

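Request:
jog_arm([
  [-0.2,0.1,0,0,1],
  [-0.35,0.25,0,0,1],
  [-0.45,0.4,0,0,1],
  [-0.55,0.55,0,0,1],
  [-0.55,0.55,0,0,1],
])

```text
t: 10.35
eef_pos: [0.5112, -0.1038, 0.0792]
tool_rot: [[-0.994, 0.007, -0.11], [0.11, -0.002, -0.994], [-0.007, -1.0, 0.001]]
ft_force: [9.3, -1.1, 7.9]
opening: 0.296
```

```bash
python3 - <<'E'
from p import *
st();bl(0,82)
a=snap("scene","scene11"); crop(a,215,150,110,100,7,"low4.png")
o=dict(nR=(243.5,217),nL=(263,226.3),gN=(261.5,200))
print({k:np.round(cen("scene",v,k[0]=="g",3),1) for k,v in o.items()})
pose2(o,get_obs()["eef_pos"],np.radians(-6.3),hp=.053)
E
```

```text
t 10.35 tcp [ 511.2 -103.8   79.2] jaw -96.31 F [ 9.3 -1.1  7.9] M [-0.09 -0.85 -0.01] op 25.3 q [-16.   8.  92.   0.  79.  81.]
t 10.35 row [-0.08, -0.28, -0.02] roll -0.0
{'nR': array([245. , 219.4]), 'nL': array([264.2, 228.3]), 'gN': array([261.6, 202.4])}
d 0.5 pitch 0.025 hp 52.0 res [-0.2 -0.3  0.1  0.1  0.   0.2]
```

View pics/low4.png

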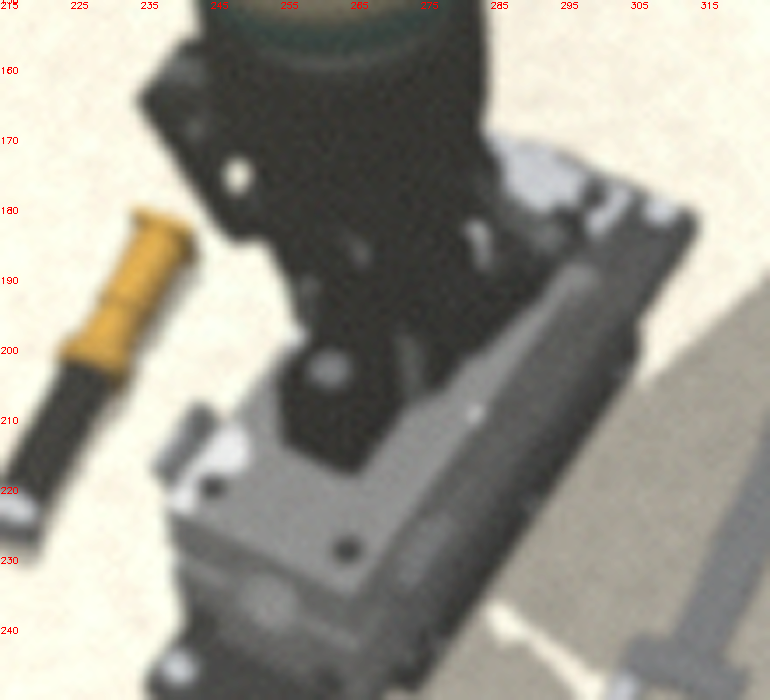

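Request:
jog_arm([
  [-0.2,0.1,0,0,1],
  [-0.3,0.2,0,0,1],
  [-0.3,0.4,0,0,1],
  [-0.3,0.5,0,0,1],
  [-0.3,0.5,0,0,1],
])

```text
t: 10.82
eef_pos: [0.5129, -0.104, 0.0769]
tool_rot: [[-0.994, 0.004, -0.11], [0.11, -0.001, -0.994], [-0.004, -1.0, 0.001]]
ft_force: [-10.7, 2.3, 31.3]
opening: 0.294
```

```bash
python3 - <<'E'
from p import *
st()
a=snap("scene","scene12"); crop(a,215,150,110,100,7,"low5.png")
o=dict(nR=(245,219.4),nL=(264.2,228.3),gN=(261.6,202.4))
print({k:np.round(cen("scene",v,k[0]=="g",3),1) for k,v in o.items()})
pose2(o,get_obs()["eef_pos"],np.radians(-6.3),hp=.053)
E
```

```text
t 10.82 tcp [ 512.9 -104.    76.9] jaw -96.3 F [-10.7   2.3  31.3] M [0.64 1.96 0.1 ] op 25.1 q [-15.   9.  92.  -0.  79.  81.]
{'nR': array([244.8, 220.9]), 'nL': array([264.1, 229.6]), 'gN': array([261.4, 203.8])}
d 0.5 pitch 0.007 hp 52.0 res [-0.1 -0.4  0.   0.1 -0.   0.2]
```

View pics/low5.png

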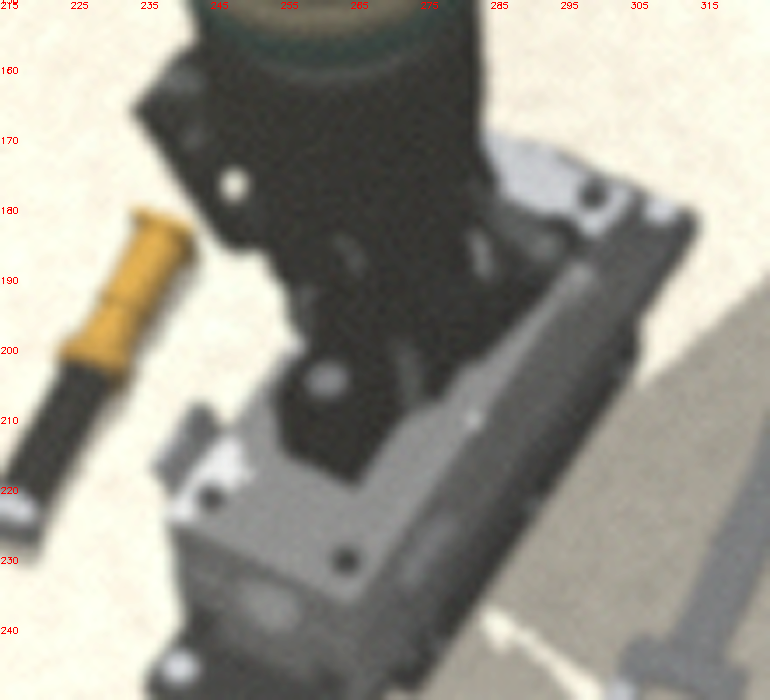

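Request:
jog_arm([
  [0.15,-0.4,0,0,1],
  [0.15,-0.6,0,0,1],
  [0.15,-0.6,0,0,4],
  [0.15,-0.6,0,0,6],
  [0.15,-0.6,0,0,6],
  [0.15,-2,0,0,6],
  [0.15,-5,0,0,6],
  [0.15,-9,0,0,6],
  [0.15,-13,0,0,6],
  [0.15,-13,0,0,6],
])

```text
t: 11.7
eef_pos: [0.5126, -0.1041, 0.2107]
tool_rot: [[-0.994, 0.013, -0.11], [0.11, -0.004, -0.994], [-0.013, -1.0, 0.002]]
ft_force: [-0.0, -0.3, 2.2]
opening: 0.699
```

```bash
python3 - <<'E'
from p import *
st(); to(.5135,.3305,.11,68); to(.5135,.3305,.11,-112)
a=snap("scene","scene13"); crop(a,215,150,110,100,7,"rel1.png")
E
```

```text
t 11.7 tcp [ 512.6 -104.1  210.7] jaw -96.31 F [-0.  -0.3  2.2] M [-0.03 -0.02 -0.02] op 59.7 q [-16.   2.  83.  -0.  94.  81.]
t 11.7 row [4.82, 9.91, -43.22] roll -2.868
t 11.7 row [4.82, 9.91, -43.22] roll 0.274
```

View pics/rel1.png

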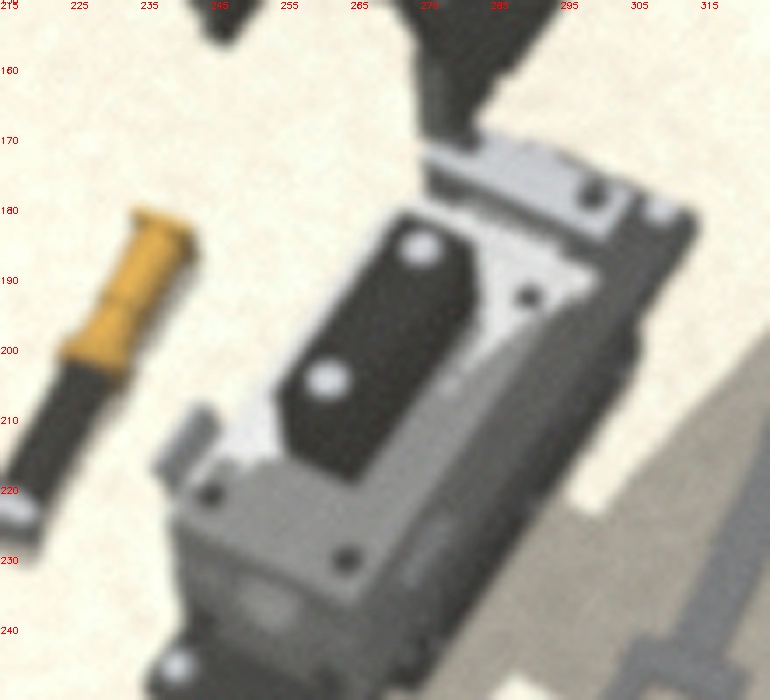

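Request:
jog_arm([
  [0.5,4,-4,0.03,6],
  [1,5,-8,0.06,6],
  [4.8,6,-43.2,0.276,6],
  [4.8,6,-43.2,0.276,6],
  [4.8,6,-43.2,0.276,6],
  [4.8,6,-43.2,0.276,6],
  [4.8,6,-43.2,0.276,6],
  [4.8,6,-43.2,0.276,6],
  [4.8,6,-43.2,0.276,6],
  [4.8,6,-43.2,0.276,6],
])

```text
t: 12.58
eef_pos: [0.5086, 0.2941, 0.1415]
tool_rot: [[-0.926, -0.003, -0.377], [0.377, -0.002, -0.926], [0.002, -1.0, 0.002]]
ft_force: [1.4, -0.2, 0.2]
opening: 0.7
```

```bash
python3 - <<'E'
from p import *
st(); to(.5138,.3315,.11,-111.95)
E
```

```text
t 12.58 tcp [508.6 294.1 141.5] jaw -112.13 F [ 1.4 -0.2  0.2] M [-0.03 -0.01 -0.01] op 59.7 q [ 26.  16.  76.  -0.  88. 139.]
t 12.58 row [0.92, 3.14, -3.67] roll -0.003
```

Request:
jog_arm([
  [0.9,3.1,-3.6,-0.003,6],
  [0.9,3.1,-3.6,-0.003,6],
  [0.9,3.1,-3.6,-0.003,6],
  [0.9,3.1,-3.6,-0.003,6],
])

```text
t: 12.92
eef_pos: [0.5143, 0.3285, 0.1109]
tool_rot: [[-0.928, -0.003, -0.374], [0.374, -0.002, -0.928], [0.002, -1.0, 0.003]]
ft_force: [-0.2, 0.4, 0.3]
opening: 0.702
```

```bash
python3 - <<'E'
from p import *
st(); to(.5138,.3315,.030,-111.95)
E
```

```text
t 12.92 tcp [514.3 328.5 110.9] jaw -111.94 F [-0.2  0.4  0.3] M [ 0.01 -0.03 -0.  ] op 60.0 q [ 29.  21.  74.  -0.  86. 141.]
t 12.92 row [0.15, 8.09, -0.29] roll 0.0
```

Request:
jog_arm([
  [0.05,4.0,-0.2,0,6],
  [0.05,7.0,-0.2,0,6],
  [0.05,8.1,-0.2,0,6],
  [0.05,8.1,-0.2,0,6],
  [0.05,8.1,-0.2,0,2],
  [0.05,8.1,-0.2,0,1],
  [0.05,8.1,-0.2,0,1],
  [0.05,8.1,-0.2,0,1],
  [0.05,8.1,-0.2,0,1],
], force=40)

```text
t: 13.67
eef_pos: [0.5169, 0.3316, 0.0346]
tool_rot: [[-0.927, 0.004, -0.374], [0.374, 0.002, -0.927], [-0.004, -1.0, -0.003]]
ft_force: [-1.2, -2.7, 6.7]
opening: 0.297
```

```bash
python3 - <<'E'
from p import *
st()
a=snap("scene","scene14"); crop(a,420,240,100,85,7,"g2.png")
E
```

```text
t 13.67 tcp [516.9 331.6  34.6] jaw -111.97 F [-1.2 -2.7  6.7] M [-0.48  0.07 -0.05] op 25.3 q [ 29.  25.  77.  -0.  77. 141.]
```

View pics/g2.png

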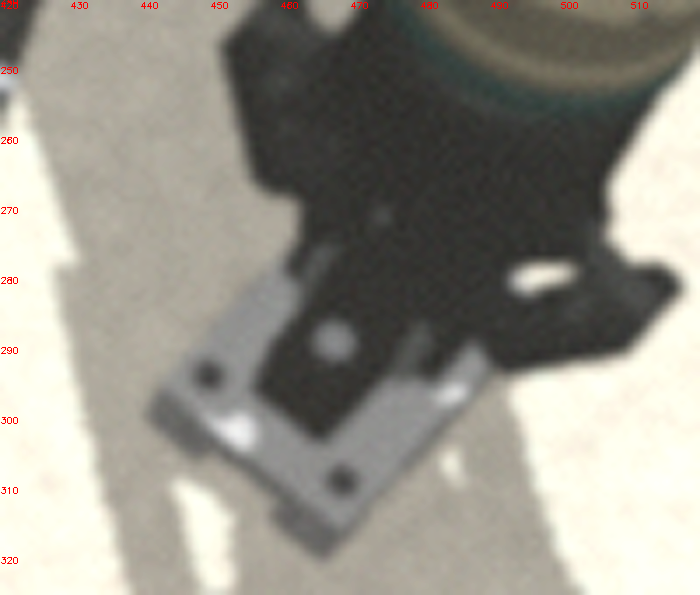

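Request:
jog_arm([
  [0,-2,0,0,1],
  [0,-4,0,0,1],
  [0,-6,0,0,1],
  [0,-8,0,0,1],
  [0,-10,0,0,1],
  [0,-10,0,0,1],
])

```text
t: 14.22
eef_pos: [0.517, 0.3323, 0.1368]
tool_rot: [[-0.927, 0.007, -0.374], [0.374, 0.004, -0.927], [-0.005, -1.0, -0.006]]
ft_force: [0.3, 0.3, -3.3]
opening: 0.297
```

```bash
cat >> p.py <<'E'
BS=(.5652,.1015,16.55)
def bs(lx,z,ly=0): bl(lx,z,ly,BS)
E
python3 - <<'E'
from p import *
st()
LOCS.update(nR=(40.5,-23,24),nL=(40.5,23,24))
C["scene"]=dict(np.load("scene14.npz"))
pose2(dict(nR=(448.3,293.3),nL=(467.5,308),gN=(466.5,288)),(.5169,.3316,.0346),np.radians(-22),L=LOCS,hp=.0536)
bs(-126,125)
e=np.array([np.cos(np.radians(16.55)),np.sin(np.radians(16.55))])
print("ref 565.2:",np.array([565.2,101.5])@e)
for px,z,lx in[((273.7,245.2),.07,-58.5),((298.3,239),.07,-58.5),((275.5,253.5),.07,-78.5),((300.5,247.5),.07,-78.5),((269,217.3),.055,16.5),((289,212.7),.055,16.5),((267,211),.055,34.5),((287,206),.055,34.5),((265,204.5),.045,52.5),((286,199),.045,52.5)]:
    print(px,((back("top",px,z)[:2]*1000)@e-lx).round(1))
crop(np.load("top0.npz")["img"],258,192,50,65,9,"bs9.png")
E
```

```text
t 14.22 tcp [517.  332.3 136.8] jaw -111.95 F [ 0.3  0.3 -3.3] M [ 0.05 -0.09  0.01] op 25.3 q [ 29.  20.  72.   0.  88. 141.]
d 1.7 pitch -0.02 hp 52.0 res [-0.2 -0.5 -0.4 -0.4 -0.6 -0.1]
t 14.22 row [-3.23, 1.02, 27.45] roll -0.672
ref 565.2: 570.6970973124573
(273.7, 245.2) 570.9
(298.3, 239) 571.9
(275.5, 253.5) 570.1
(300.5, 247.5) 570.3
(269, 217.3) 569.7
(289, 212.7) 569.6
(267, 211) 568.4
(287, 206) 569.3
(265, 204.5) 570.5
(286, 199) 572.1
```

View pics/bs9.png

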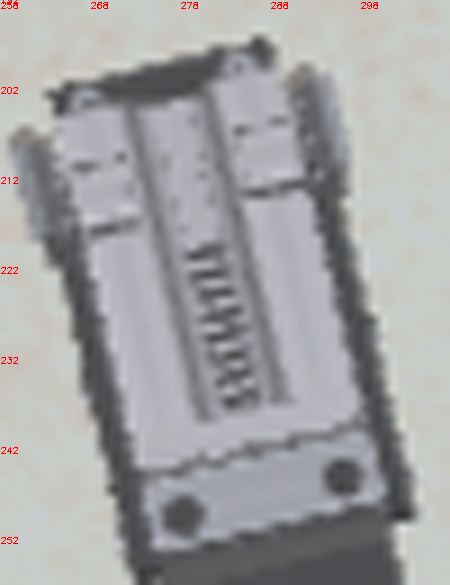

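Request:
jog_arm([
  [-3.4,1.0,27.5,-0.672,1],
  [-3.4,1.0,27.5,-0.672,1],
  [-3.4,1.0,27.5,-0.672,1],
  [-3.4,1.0,27.5,-0.672,1],
  [-3.4,1.0,27.5,-0.672,1],
  [-3.4,1.0,27.5,-0.672,1],
  [-3.4,1.0,27.5,-0.672,1],
  [-3.4,1.0,27.5,-0.672,1],
  [-3.4,1.0,27.5,-0.672,1],
  [-3.4,1.0,27.5,-0.672,1],
])

```text
t: 15.05
eef_pos: [0.4438, 0.0637, 0.1209]
tool_rot: [[-0.959, -0.0, 0.284], [-0.284, 0.0, -0.959], [0.0, -1.0, -0.0]]
ft_force: [0.2, 0.3, -4.5]
opening: 0.293
```

```bash
python3 - <<'E'
from p import *
st(); bs(-124,104)
a=snap("scene","scene15"); crop(a,290,140,110,100,7,"ts1.png")
E
```

```text
t 15.05 tcp [443.8  63.7 120.9] jaw -73.48 F [ 0.2  0.3 -4.5] M [ 0.04 -0.06  0.02] op 25.0 q [  3.  -6. 102.   0.  84.  77.]
t 15.05 row [-0.31, 1.69, -0.17] roll -0.001
```

View pics/ts1.png

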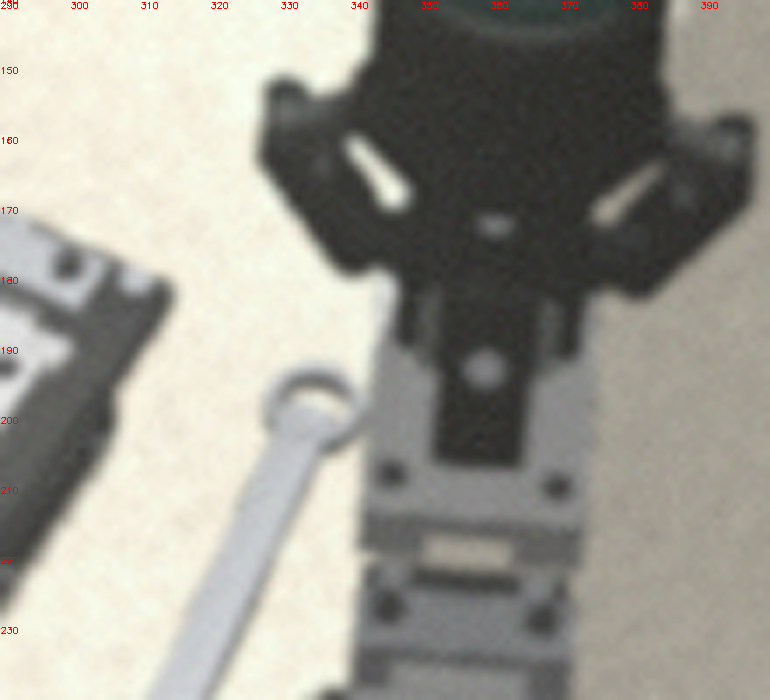

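Request:
jog_arm([
  [-0.2,1.0,-0.1,0,1],
  [-0.2,1.5,-0.1,0,1],
  [-0.1,2.0,-0.1,0,1],
  [0.1,2.3,-0.1,0,1],
  [0.3,2.7,-0.1,0,1],
  [0.5,3.1,-0.1,0,1],
  [0.7,3.5,-0.1,0,1],
  [0.7,3.5,-0.1,0,1],
])

```text
t: 15.77
eef_pos: [0.4362, 0.0629, 0.0866]
tool_rot: [[-0.958, -0.002, 0.286], [-0.286, -0.0, -0.958], [0.002, -1.0, -0.0]]
ft_force: [-10.1, -0.8, 8.8]
opening: 0.301
```

```bash
python3 - <<'E'
from p import *
st(); bs(-136,84)
a=snap("scene","scene16"); crop(a,290,140,110,100,7,"ts2.png")
E
```

```text
t 15.77 tcp [436.2  62.9  86.6] jaw -73.37 F [-10.1  -0.8   8.8] M [-0.03  1.17  0.05] op 25.7 q [  3.  -5. 105.  -0.  80.  77.]
t 15.77 row [0.13, 0.26, -0.02] roll 0.001
```

View pics/ts2.png

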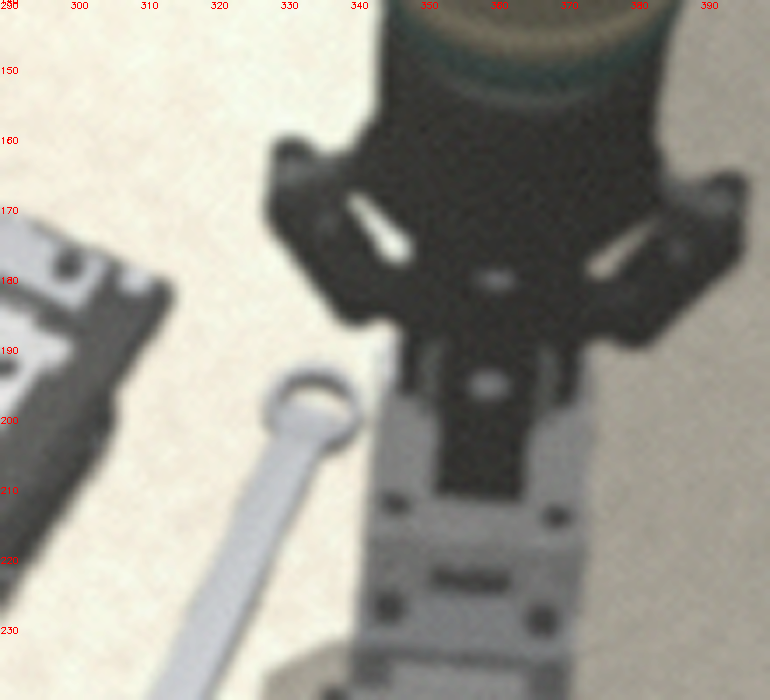

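```bash
python3 - <<'E'
from p import *
C["scene"]=dict(np.load("scene16.npz"))
pose2(dict(nR=(345,211.7),nL=(368.3,213.5),gN=(358.2,194.3)),(.4362,.0629,.0866),np.radians(16.6),L=LOCS,hp=.0536)
E
```

```text
d 6.6 pitch 0.302 hp 52.0 res [-0.2  0.  -0.3 -0.  -0.1 -0.1]
```

Request:
jog_arm([
  [0,0.2,0,0,1],
  [0,0.4,0,0,1],
  [0,0.6,0,0,1],
  [0,0.75,0,0,1],
  [0,0.75,0,0,1],
])

```text
t: 16.23
eef_pos: [0.4345, 0.0624, 0.0789]
tool_rot: [[-0.958, -0.007, 0.286], [-0.286, -0.002, -0.958], [0.007, -1.0, -0.001]]
ft_force: [-20.4, -5.0, 14.6]
opening: 0.293
```

```bash
python3 - <<'E'
from p import *
st()
a=snap("scene","scene17"); crop(a,290,140,110,100,7,"ts3.png")
pose2(dict(nR=(345,212),nL=(368.3,213.8),gN=(358.2,194.8)),get_obs()["eef_pos"],np.radians(16.6),L=LOCS,hp=.0536)
E
```

```text
t 16.23 tcp [434.5  62.4  78.9] jaw -73.38 F [-20.4  -5.   14.6] M [-0.53  2.77  0.13] op 25.0 q [  3.  -4. 105.  -0.  79.  77.]
d -2.9 pitch 0.682 hp 52.0 res [-0.2  0.  -0.   0.1 -0.1 -0.2]
```

View pics/ts3.png

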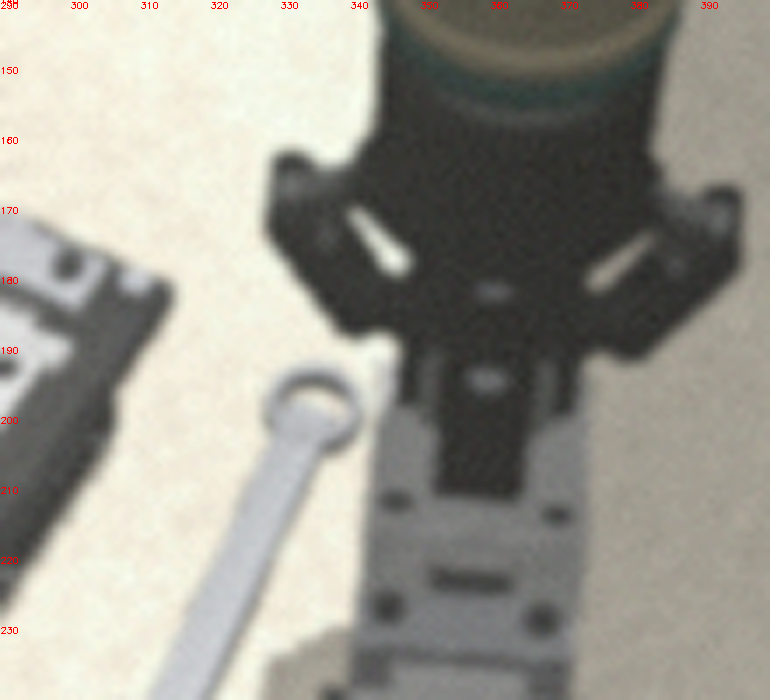

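```bash
python3 - <<'E'
from p import *
for n,tcp,o in (("scene16",(.4362,.0629,.0866),dict(nR=(345,211.7),nL=(368.3,213.5),gN=(358.2,194.3))),("scene17",(.4345,.0624,.0789),dict(nR=(345,211.5),nL=(368.3,213.3),gN=(358.2,194.3)))):
    C["scene"]=dict(np.load(n+".npz"))
    q=[(k,cen("scene",v,k[0]=="g",3)) for k,v in o.items()]; print([(k,v.round(1)) for k,v in q])
    P=np.array(tcp)+[0,0,.019]; yaw=np.radians(16.55)
    for th in(.2,.3,.4,.5,.6,.7):
        R=rot(yaw,th)
        def f(p):
            org=P-R@np.array([p[0],p[2],p[1]])
            return np.concatenate([proj("scene",org+np.array((-.0005,-.0022,0))+R@(np.array(LOCS[k])/1000))[0]-v for k,v in q])
        r=least_squares(f,[0,.053,0]); print(th,"d,hp,y",np.round(r.x*1000,1),"res",np.round(r.fun,1),round(r.cost,2))
E
```

```text
[('nR', array([346.1, 211.5])), ('nL', array([369.2, 213.5])), ('gN', array([359.1, 194.6]))]
0.2 d,hp,y [-8.6 37.1 -0.2] res [-0.2 -0.1  0.1 -0.1  0.1  0.2] 0.04
0.3 d,hp,y [ 5.1 52.4 -0.4] res [-0.   0.  -0.1  0.   0.1 -0.1] 0.01
0.4 d,hp,y [17.1 62.  -0.5] res [ 0.1  0.1 -0.2  0.1  0.1 -0.2] 0.06
0.5 d,hp,y [25.8 66.9 -0.6] res [ 0.2  0.2 -0.3  0.1  0.1 -0.2] 0.1
0.6 d,hp,y [30.1 68.2 -0.6] res [ 0.2  0.2 -0.2  0.1  0.1 -0.3] 0.09
0.7 d,hp,y [29.  67.3 -0.6] res [ 0.1  0.1 -0.2  0.1  0.1 -0.2] 0.05
[('nR', array([346.1, 211.3])), ('nL', array([369.2, 213.1])), ('gN', array([359.2, 193.8]))]
0.2 d,hp,y [-20.4  20.2  -0.1] res [-0.3 -0.2  0.2 -0.1  0.   0.3] 0.14
0.3 d,hp,y [-8.7 36.5 -0.3] res [-0.1 -0.1  0.1 -0.   0.   0.1] 0.02
0.4 d,hp,y [ 1.6 47.5 -0.4] res [ 0.  -0.  -0.   0.1  0.  -0. ] 0.0
0.5 d,hp,y [ 8.8 53.9 -0.5] res [ 0.1  0.  -0.1  0.1  0.  -0.1] 0.01
0.6 d,hp,y [11.8 56.9 -0.5] res [ 0.1  0.  -0.1  0.1  0.  -0.1] 0.01
0.7 d,hp,y [ 9.8 57.9 -0.4] res [ 0.  -0.  -0.   0.1 -0.  -0. ] 0.0
```

Request:
jog_arm([
  [0.5,-0.4,0,0,1],
  [1.0,-1,0,0,1],
  [1.5,-2,0,0,1],
  [1.0,-5,0,0,1],
  [0,-8,0,0,1],
  [0,-9,0,0,1],
  [0,-9,0,0,1],
  [0,-9,0,0,1],
])

```text
t: 16.95
eef_pos: [0.4364, 0.0624, 0.1678]
tool_rot: [[-0.958, -0.001, 0.285], [-0.285, -0.0, -0.958], [0.001, -1.0, -0.0]]
ft_force: [-0.5, -0.9, -5.6]
opening: 0.294
```

```bash
python3 - <<'E'
from p import *
st()
a=snap("scene","scene18"); crop(a,290,100,110,100,7,"ts4.png")
a=snap("top","top18"); cv2.imwrite("pics/top18.png",a)
E
```

```text
t 16.95 tcp [436.4  62.4 167.8] jaw -73.43 F [-0.5 -0.9 -5.6] M [-0.02  0.06  0.07] op 25.1 q [ 3. -9. 99. -0. 90. 77.]
```

View pics/ts4.png

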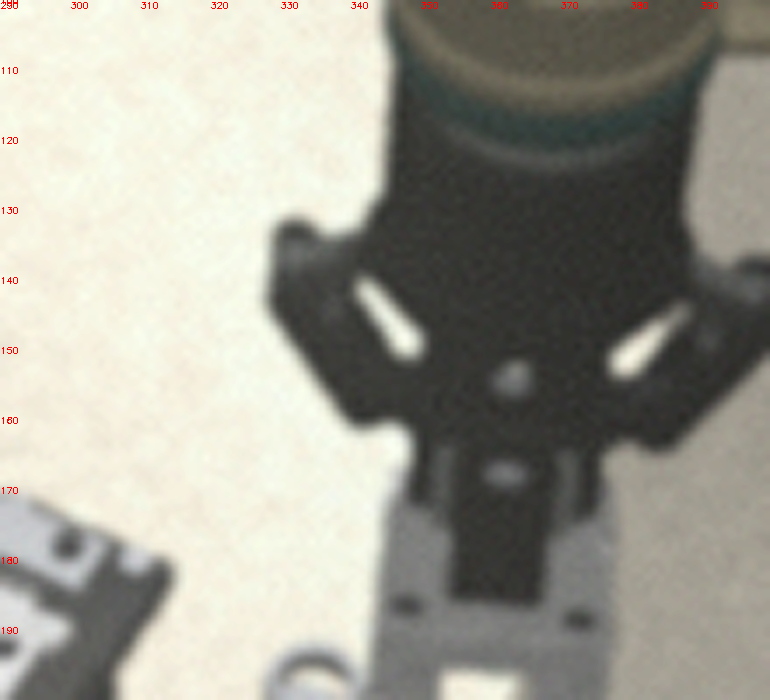

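View pics/top18.png

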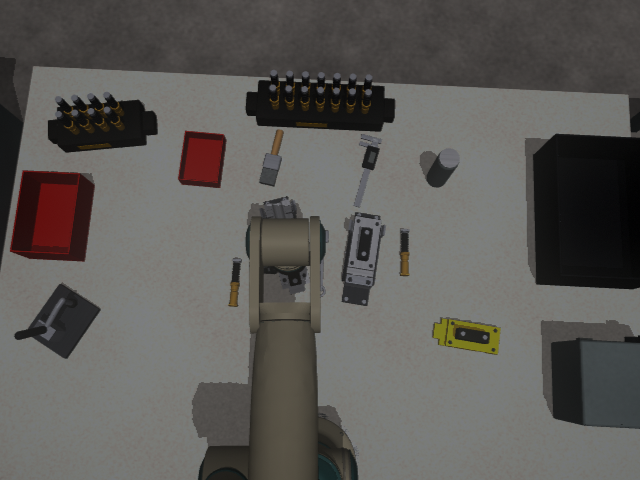

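```bash
python3 - <<'E'
from p import *
crop(np.load("scene18.npz")["img"],330,160,60,60,10,"ts5.png")
E
```

```text
(no output)
```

View pics/ts5.png

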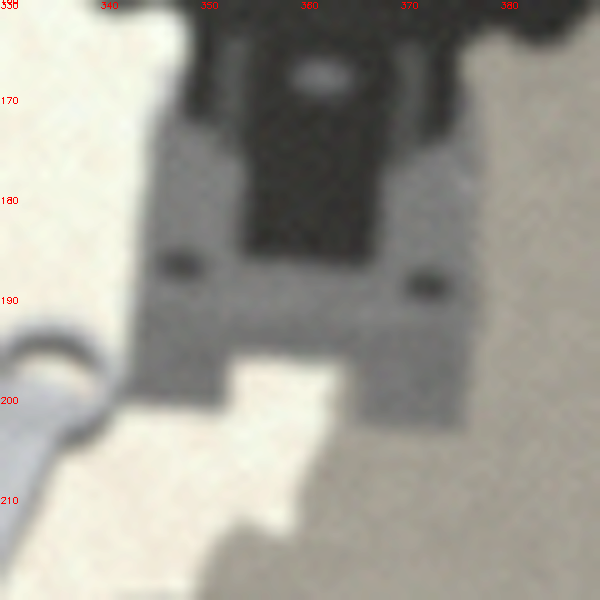

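```bash
cat >> p.py <<'E'
LOCS.update(nR=(40.5,-23,24),nL=(40.5,23,24),bR=(52.5,-32,0),bL=(52.5,32,0),tR=(52.5,-32,24),tL=(52.5,32,24))
def pose3(obs,tcp,yaw,L=LOCS,bias=(-.0005,-.0022,0),cam="scene",ths=(.3,.35,.4,.45,.5,.55)):
    P=np.array(tcp)+[0,0,.019]
    def f(p,th=None):
        R=rot(yaw,p[3] if th is None else th)
        org=P-R@np.array([p[0],p[2],p[1]])
        return np.concatenate([proj(cam,org+np.array(bias)+R@(np.array(L[k])/1000))[0]-v for k,v in obs.items()]+[[(p[1]-.053)*250]])
    r=least_squares(f,[.005,.053,0,.35]); print("d,hp,y",np.round(r.x[:3]*1000,1),"pitch",r.x[3].round(3),"res",np.round(r.fun,1),"cost",r.cost.round(2))
    for t in ths:
        q=least_squares(lambda p:f(p,t),[.005,.053,0]); print(t,np.round(q.x*1000,1),q.cost.round(2))
E
python3 - <<'E'
from p import *
C["scene"]=dict(np.load("scene18.npz"))
o={k:cen("scene",v,k[0]=="g",3) for k,v in dict(nR=(347.7,186),nL=(372.3,188.1),gN=(361.7,167)).items()}
print(o)
o.update(bR=(341.7,199.7),bL=(376,202.5))
pose3(o,(.4364,.0624,.1678),np.radians(16.55))
E
```

```text
{'nR': array([347.78504673, 186.08411215]), 'nL': array([372.33333333, 188.2183908 ]), 'gN': array([361.80434783, 167.34782609])}
d,hp,y [ 9.7 52.9 -0.7] pitch 0.424 res [ 0.  -0.1 -0.  -0.2 -0.   0.   0.2  0.1 -0.2  0.1 -0. ] cost 0.07
0.3 [10.8 52.3 -0.8] 0.3
0.35 [10.5 52.6 -0.7] 0.14
0.4 [10.  52.8 -0.7] 0.08
0.45 [ 9.3 53.  -0.7] 0.08
0.5 [ 8.1 53.2 -0.6] 0.1
0.55 [ 6.5 53.5 -0.6] 0.13
```

```bash
python3 - <<'E'
from p import *
bs(2,168,-.3); bs(2,112,-.3)
E
```

```text
t 17.05 row [-13.73, -0.2, -0.03] roll 0.0
t 17.05 row [-13.75, 5.4, -0.03] roll 0.0
```

Request:
jog_arm([
  [-3,0,0,0,1],
  [-6,0,0,0,1],
  [-9,0,0,0,1],
  [-12,0,0,0,1],
  [-13.7,0,0,0,1],
  [-13.7,2,0,0,1],
  [-13.7,4,0,0,1],
  [-13.7,5.0,0,0,1],
  [-13.7,5.0,0,0,1],
  [-13.7,5.0,0,0,1],
])

```text
t: 17.88
eef_pos: [0.5675, 0.1013, 0.1178]
tool_rot: [[-0.959, -0.003, 0.285], [-0.285, -0.0, -0.959], [0.003, -1.0, -0.0]]
ft_force: [-0.5, 0.5, -4.1]
opening: 0.295
```

```bash
python3 - <<'E'
from p import *
st(); bs(2,107,-.3)
a=snap("scene","scene19"); crop(a,305,175,90,85,8,"ts6.png")
E
```

```text
t 17.88 tcp [567.5 101.3 117.8] jaw -73.46 F [-0.5  0.5 -4.1] M [-0.02  0.02 -0.01] op 25.2 q [ 6. 15. 80. -0. 85. 80.]
t 17.88 row [0.01, 1.08, -0.06] roll -0.0
```

View pics/ts6.png

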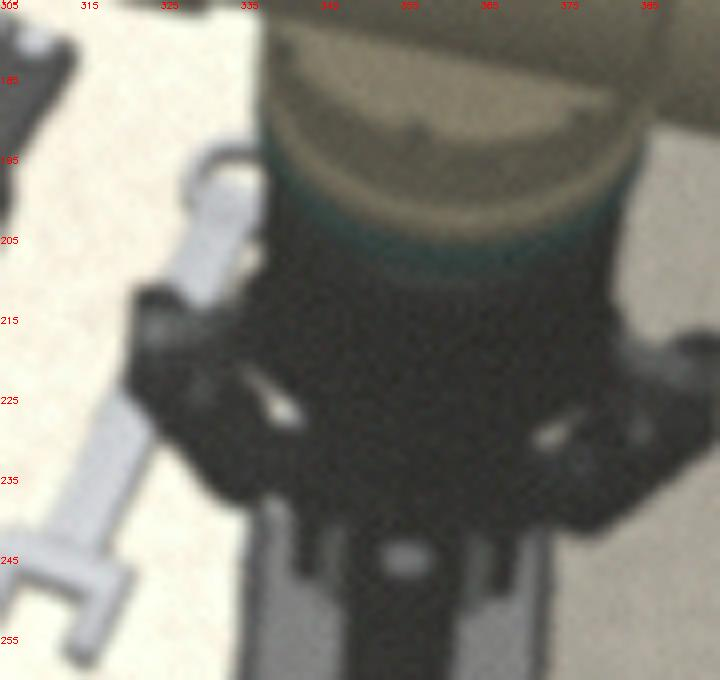

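Lower until I feel the floor ahead of the lip.

Request:
jog_arm([
  [0,0.5,-0.05,0,1],
  [0,1.0,-0.05,0,1],
  [0,1.2,-0.05,0,1],
  [0,1.3,-0.05,0,1],
  [0,1.3,-0.05,0,1],
])

```text
t: 18.35
eef_pos: [0.568, 0.1018, 0.1057]
tool_rot: [[-0.959, -0.0, 0.285], [-0.285, -0.0, -0.959], [0.0, -1.0, 0.0]]
ft_force: [-0.9, -0.4, -4.9]
opening: 0.297
```

```bash
python3 - <<'E'
from p import *
st(); bs(2,107,-.3)
a=snap("scene","scene19"); crop(a,310,215,80,75,8,"ts6.png")
E
```

```text
t 18.35 tcp [568.  101.8 105.7] jaw -73.45 F [-0.9 -0.4 -4.9] M [ 0.02 -0.01  0.02] op 25.4 q [ 7. 16. 81. -0. 84. 80.]
t 18.35 row [0.08, -0.13, -0.02] roll -0.0
```

View pics/ts6.png

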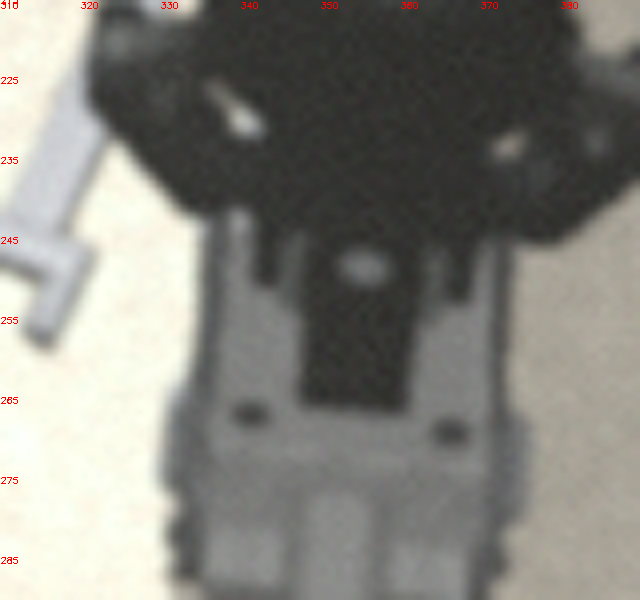

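Request:
jog_arm([
  [0,0.15,0,0,1],
  [0,0.3,0,0,1],
  [0,0.3,0,0,1],
])

```text
t: 18.65
eef_pos: [0.568, 0.1019, 0.1026]
tool_rot: [[-0.959, -0.0, 0.285], [-0.285, -0.0, -0.959], [0.0, -1.0, -0.0]]
ft_force: [-0.3, -0.3, -4.1]
opening: 0.295
```

```bash
python3 - <<'E'
from p import *
st(); bs(2,107,-.3)
C["scene"]=dict(np.load("scene19.npz"))
o={k:cen("scene",v,k[0]=="g",3) for k,v in dict(nR=(340.8,266.3),nL=(365.5,268.3),gN=(355,247.7)).items()}
print(o)
pose3(o,(.568,.1018,.1057),np.radians(16.55))
E
```

```text
t 18.65 tcp [568.  101.9 102.6] jaw -73.45 F [-0.3 -0.3 -4.1] M [ 0.03  0.1  -0.02] op 25.2 q [ 7. 16. 81. -0. 83. 80.]
t 18.65 row [0.08, -0.44, -0.01] roll -0.0
{'nR': array([340.93023256, 266.47674419]), 'nL': array([365.95  , 268.6375]), 'gN': array([355.17142857, 247.94285714])}
d,hp,y [ 7.9 53.  -0.6] pitch 0.46 res [ 0.1 -0.  -0.   0.  -0.  -0.  -0. ] cost 0.0
0.3 [ 9.7 52.7 -0.7] 0.35
0.35 [ 9.3 52.8 -0.7] 0.15
0.4 [ 8.8 52.9 -0.7] 0.04
0.45 [ 8.  53.  -0.6] 0.0
0.5 [ 7.1 53.1 -0.6] 0.01
0.55 [ 5.8 53.2 -0.6] 0.05
```

Request:
jog_arm([
  [0,-0.2,0,0,1],
  [0.4,-0.2,0,0,1],
  [0.8,-0.2,0,0,1],
  [1.2,-0.2,0,0,1],
  [1.5,-0.2,0,0,1],
  [1.8,-0.2,0,0,1],
  [1.8,-0.2,0,0,1],
])

```text
t: 19.23
eef_pos: [0.5509, 0.0968, 0.1049]
tool_rot: [[-0.959, 0.001, 0.285], [-0.285, 0.0, -0.959], [-0.001, -1.0, 0.0]]
ft_force: [4.4, 1.6, -8.6]
opening: 0.295
```

```bash
python3 - <<'E'
from p import *
st(); bs(-16,104.5,-.3)
a=snap("scene","scene20"); crop(a,310,205,80,75,8,"ts7.png")
E
```

```text
t 19.23 tcp [550.9  96.8 104.9] jaw -73.45 F [ 4.4  1.6 -8.6] M [ 0.26 -0.99 -0.03] op 25.2 q [ 6. 13. 84.  0. 83. 80.]
t 19.23 row [0.09, 0.04, -0.01] roll -0.0
```

View pics/ts7.png

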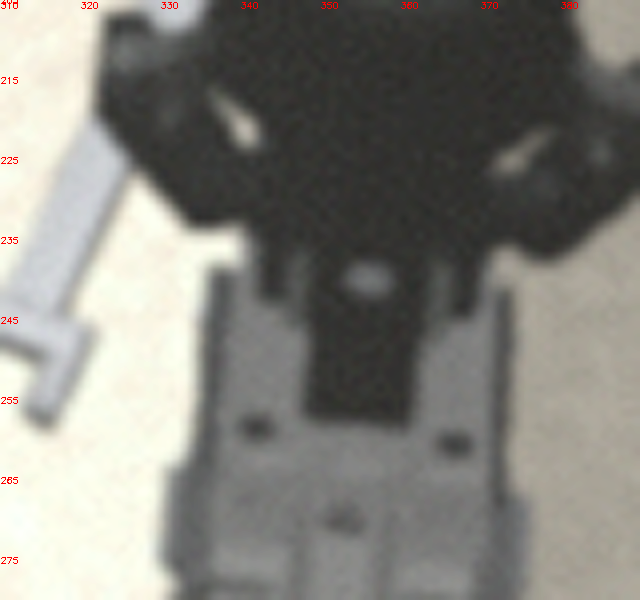

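Request:
jog_arm([
  [-0.6,0,0,0,1],
  [-1.3,0,0,0,1],
  [-1.5,0.2,0,0,1],
  [-1.5,0.4,0,0,1],
  [-1.5,0.5,0,0,1],
  [-1.5,0.5,0,0,1],
])

```text
t: 19.78
eef_pos: [0.565, 0.101, 0.0994]
tool_rot: [[-0.959, -0.001, 0.285], [-0.285, -0.0, -0.959], [0.001, -1.0, -0.0]]
ft_force: [0.3, 0.0, -4.1]
opening: 0.299
```

```bash
python3 - <<'E'
from p import *
st(); bs(0,104.5,-.3)
a=snap("scene","scene21"); crop(a,310,210,80,75,8,"ts8.png")
E
```

```text
t 19.78 tcp [565.  101.   99.4] jaw -73.45 F [ 0.3  0.  -4.1] M [-0.03  0.06 -0.07] op 25.5 q [ 6. 15. 82. -0. 83. 80.]
t 19.78 row [-0.03, -0.51, -0.01] roll -0.0
```

View pics/ts8.png

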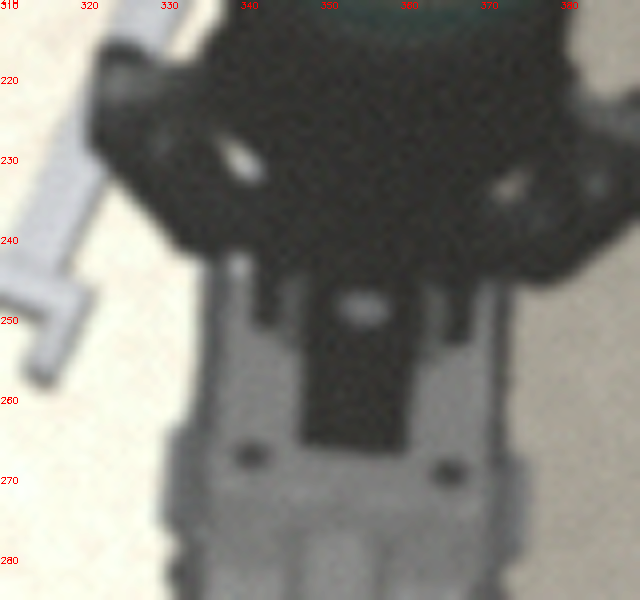

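Request:
jog_arm([
  [0,0.15,0,0,1],
  [0,0.3,0,0,1],
  [0,0.4,0,0,1],
  [0,0.4,0,0,1],
])

```text
t: 20.17
eef_pos: [0.5664, 0.1013, 0.0982]
tool_rot: [[-0.959, 0.004, 0.285], [-0.285, 0.001, -0.959], [-0.004, -1.0, 0.001]]
ft_force: [0.1, 1.3, 5.0]
opening: 0.298
```

```bash
python3 - <<'E'
from p import *
st()
E
```

```text
t 20.17 tcp [566.4 101.3  98.2] jaw -73.45 F [0.1 1.3 5. ] M [ 0.03  0.42 -0.05] op 25.4 q [ 6. 15. 82.  0. 83. 80.]
```

Request:
jog_arm([
  [0,-0.3,0,0,1],
  [0,-0.45,0,0,1],
  [0.4,-0.45,0,0,1],
  [0.8,-0.45,0,0,1],
  [1.1,-0.45,0,0,1],
  [1.4,-0.45,0,0,1],
  [1.4,-0.45,0,0,1],
])

```text
t: 20.75
eef_pos: [0.5512, 0.0969, 0.1002]
tool_rot: [[-0.959, -0.001, 0.285], [-0.285, -0.0, -0.959], [0.001, -1.0, -0.0]]
ft_force: [0.7, -0.0, -4.8]
opening: 0.292
```

```bash
python3 - <<'E'
from p import *
st(); bs(-16,100,-.3)
E
```

```text
t 20.75 tcp [551.2  96.9 100.2] jaw -73.46 F [ 0.7 -0.  -4.8] M [-0.06 -0.06  0.01] op 25.0 q [ 6. 13. 84. -0. 83. 80.]
t 20.75 row [0.12, 0.02, -0.01] roll -0.0
```

Free so far, so the tongue is under the lip. Continue to the wall.

Request:
jog_arm([
  [0.2,0,0,0,1],
  [0.4,0,0,0,1],
  [0.5,0,0,0,1],
  [0.5,0,0,0,1],
])

```text
t: 21.08
eef_pos: [0.5483, 0.096, 0.1012]
tool_rot: [[-0.959, 0.004, 0.285], [-0.285, 0.001, -0.959], [-0.004, -1.0, 0.0]]
ft_force: [6.1, 1.5, -5.6]
opening: 0.292
```

```bash
python3 - <<'E'
from p import *
st(); bs(-16,100,-.3)
E
```

```text
t 21.08 tcp [548.3  96.  101.2] jaw -73.45 F [ 6.1  1.5 -5.6] M [ 0.47 -1.33 -0.01] op 24.9 q [ 6. 12. 85.  0. 82. 80.]
t 21.08 row [-0.18, 0.12, -0.01] roll 0.0
```

Request:
jog_arm([
  [-0.3,0.1,0,0,1],
  [-0.35,0.3,0,0,1],
  [-0.55,0.5,0,0,1],
  [-0.75,0.7,0,0,1],
  [-0.95,0.9,0,0,1],
  [-1.05,1.1,0,0,1],
  [-1.05,1.1,0,0,1],
])

```text
t: 21.67
eef_pos: [0.559, 0.099, 0.0917]
tool_rot: [[-0.959, 0.005, 0.285], [-0.285, 0.001, -0.959], [-0.005, -1.0, 0.001]]
ft_force: [2.9, 2.0, 6.4]
opening: 0.296
```

```bash
python3 - <<'E'
from p import *
st(); bs(-9,91.6,-.3)
a=snap("scene","scene22"); crop(a,310,215,80,75,8,"ts9.png")
E
```

```text
t 21.67 tcp [559.   99.   91.7] jaw -73.45 F [2.9 2.  6.4] M [ 0.16 -0.1  -0.06] op 25.3 q [ 6. 15. 84.  0. 82. 80.]
t 21.67 row [0.24, 0.0, -0.03] roll -0.0
```

View pics/ts9.png

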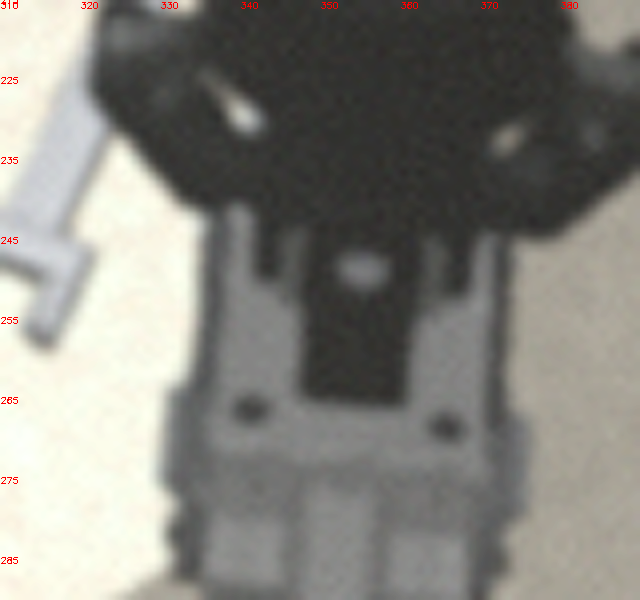

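Request:
jog_arm([
  [0.25,0,0,0,1],
  [0.3,0.1,0,0,1],
  [0.2,0.25,0,0,1],
  [0.1,0.4,0,0,1],
  [0.0,0.55,0,0,1],
  [0.0,0.55,0,0,1],
])

```text
t: 22.22
eef_pos: [0.5603, 0.0993, 0.0878]
tool_rot: [[-0.959, 0.009, 0.285], [-0.285, 0.001, -0.959], [-0.009, -1.0, 0.001]]
ft_force: [5.4, 2.0, 11.3]
opening: 0.294
```

```bash
python3 - <<'E'
from p import *
st(); bs(-3.7,86.8,-.3)
a=snap("scene","scene23"); crop(a,310,215,80,75,8,"ts10.png")
o={k:cen("scene",v,k[0]=="g",3) for k,v in dict(nR=(340.8,267),nL=(365,269.5),gN=(354.5,250)).items()}
print(o)
pose3(o,get_obs()["eef_pos"],np.radians(16.55),ths=())
E
```

```text
t 22.22 tcp [560.3  99.3  87.8] jaw -73.45 F [ 5.4  2.  11.3] M [ 0.23 -0.45 -0.03] op 25.1 q [ 6. 15. 84.  0. 81. 80.]
t 22.22 row [-0.16, 0.11, -0.05] roll 0.0
{'nR': array([340.77777778, 267.52222222]), 'nL': array([365.02, 269.62]), 'gN': array([354.35897436, 250.61538462])}
d,hp,y [ 8.1 53.  -0.3] pitch 0.256 res [-0.1 -0.  -0.   0.   0.1  0.   0. ] cost 0.01
```

View pics/ts10.png

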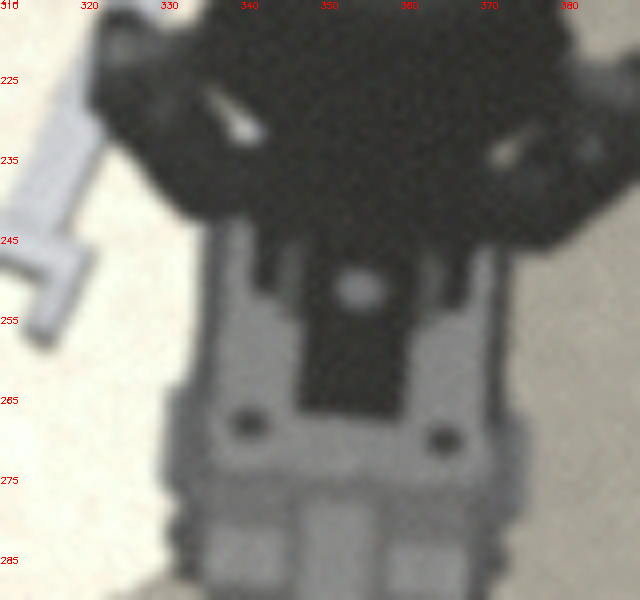

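Request:
jog_arm([
  [-0.1,0.1,0,0,1],
  [-0.2,0.2,0,0,1],
  [-0.3,0.3,0,0,1],
  [-0.4,0.4,0,0,1],
  [-0.4,0.4,0,0,1],
])

```text
t: 22.68
eef_pos: [0.5643, 0.1005, 0.0842]
tool_rot: [[-0.958, 0.01, 0.285], [-0.285, 0.002, -0.959], [-0.01, -1.0, 0.001]]
ft_force: [4.7, 1.4, 11.6]
opening: 0.292
```

```bash
python3 - <<'E'
from p import *
st(); bs(-1.2,84.3,-.3)
E
```

```text
t 22.68 tcp [564.3 100.5  84.2] jaw -73.44 F [ 4.7  1.4 11.6] M [ 0.27 -0.4   0.02] op 24.9 q [ 6. 16. 83.  0. 81. 80.]
t 22.68 row [0.01, -0.01, -0.04] roll 0.0
```

On path (P −1.3, 84.2). Continue.

Request:
jog_arm([
  [-0.1,0.1,0,0,1],
  [-0.2,0.2,0,0,1],
  [-0.3,0.3,0,0,1],
  [-0.4,0.4,0,0,1],
  [-0.4,0.4,0,0,1],
])

```text
t: 23.1
eef_pos: [0.5682, 0.1016, 0.0801]
tool_rot: [[-0.959, 0.01, 0.285], [-0.285, 0.002, -0.959], [-0.01, -1.0, 0.001]]
ft_force: [6.0, 1.9, 11.6]
opening: 0.293
```

```bash
python3 - <<'E'
from p import *
st(); bs(2.5,80.5,-.3)
a=snap("scene","scene24"); crop(a,310,215,80,75,8,"ts11.png")
E
```

```text
t 23.1 tcp [568.2 101.6  80.1] jaw -73.45 F [ 6.   1.9 11.6] M [ 0.3  -0.39 -0.07] op 25.0 q [ 6. 17. 83.  0. 80. 80.]
t 23.1 row [0.04, -0.04, -0.04] roll 0.0
```

View pics/ts11.png

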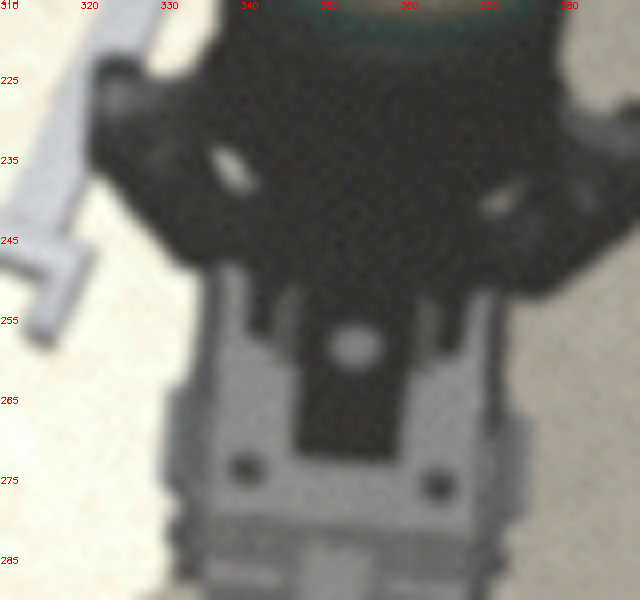

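Request:
jog_arm([
  [-0.1,0.1,0,0,1],
  [-0.2,0.2,0,0,1],
  [-0.2,0.3,0,0,1],
  [-0.2,0.4,0,0,1],
  [-0.2,0.4,0,0,1],
])

```text
t: 23.57
eef_pos: [0.5709, 0.1024, 0.0769]
tool_rot: [[-0.958, 0.012, 0.285], [-0.285, 0.002, -0.959], [-0.012, -1.0, 0.001]]
ft_force: [7.7, 3.7, 12.6]
opening: 0.3
```

```bash
python3 - <<'E'
from p import *
st(); bs(4,79,-.3)
a=snap("scene","scene25"); crop(a,310,220,80,75,8,"ts12.png")
o={k:cen("scene",v,k[0]=="g",3) for k,v in dict(nR=(340,275),nL=(364,277.5),gN=(353.5,260)).items()}
print(o)
pose3(o,get_obs()["eef_pos"],np.radians(16.55),ths=())
E
```

```text
t 23.57 tcp [570.9 102.4  76.9] jaw -73.44 F [ 7.7  3.7 12.6] M [ 0.48 -0.72 -0.07] op 25.7 q [ 7. 17. 82.  0. 80. 80.]
t 23.57 row [0.17, -0.21, -0.04] roll 0.0
{'nR': array([340.15929204, 275.26548673]), 'nL': array([364.20930233, 277.37209302]), 'gN': array([353.78125 , 260.578125])}
d,hp,y [ 7.2 53.  -0.5] pitch 0.058 res [ 0.1 -0.   0.   0.  -0.1 -0.  -0. ] cost 0.01
```

View pics/ts12.png

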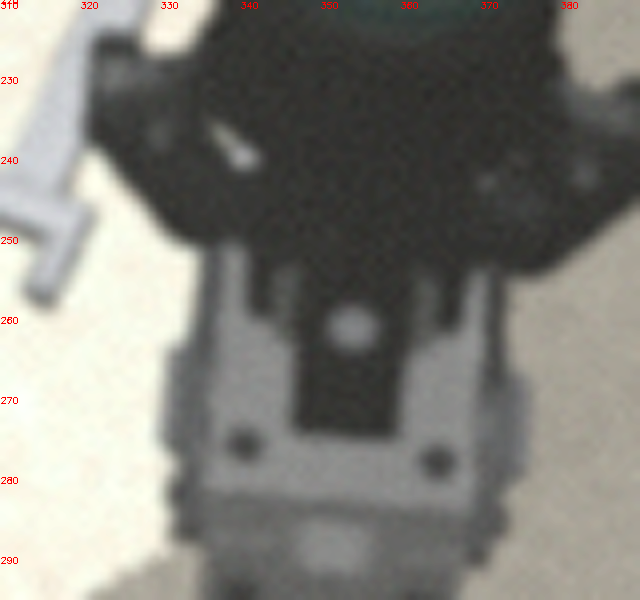

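Request:
jog_arm([
  [-0.1,0.15,0,0,1],
  [-0.15,0.3,0,0,1],
  [-0.2,0.4,0,0,1],
  [-0.2,0.4,0,0,1],
])

```text
t: 23.95
eef_pos: [0.5729, 0.103, 0.0743]
tool_rot: [[-0.958, 0.012, 0.285], [-0.285, 0.002, -0.959], [-0.012, -1.0, 0.001]]
ft_force: [2.7, 2.6, 21.2]
opening: 0.295
```

```bash
python3 - <<'E'
from p import *
st()
a=snap("scene","scene26"); crop(a,310,220,80,75,8,"ts13.png")
o={k:cen("scene",v,k[0]=="g",3) for k,v in dict(nR=(340,276),nL=(364,278.5),gN=(353.5,261.5)).items()}
print(o)
pose3(o,get_obs()["eef_pos"],np.radians(16.55),ths=())
E
```

```text
t 23.95 tcp [572.9 103.   74.3] jaw -73.44 F [ 2.7  2.6 21.2] M [ 0.35 -0.01 -0.03] op 25.2 q [ 7. 18. 82.  0. 80. 80.]
{'nR': array([340.        , 276.64285714]), 'nL': array([364.06521739, 278.89130435]), 'gN': array([353.47368421, 262.63157895])}
d,hp,y [ 7.  53.  -0.4] pitch 0.012 res [ 0.1  0.1 -0.  -0.1 -0.  -0.  -0. ] cost 0.01
```

View pics/ts13.png

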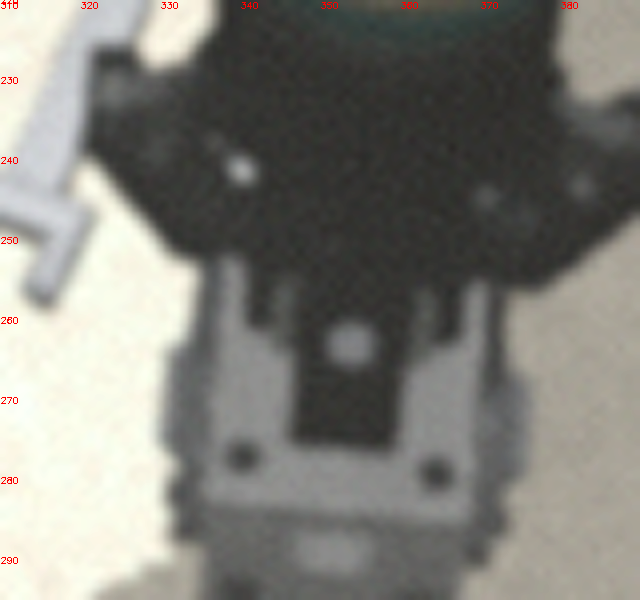

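Request:
jog_arm([
  [0,0.15,0,0,1],
  [0,0.25,0,0,1],
  [0,0.25,0,0,1],
])

```text
t: 24.25
eef_pos: [0.573, 0.103, 0.0743]
tool_rot: [[-0.958, 0.013, 0.285], [-0.285, 0.002, -0.959], [-0.013, -1.0, 0.002]]
ft_force: [-5.5, 0.9, 34.1]
opening: 0.298
```

```bash
python3 - <<'E'
from p import *
st()
E
```

```text
t 24.25 tcp [573.  103.   74.3] jaw -73.44 F [-5.5  0.9 34.1] M [ 0.2   1.41 -0.04] op 25.4 q [ 7. 18. 82.  0. 80. 80.]
```

Rigidly seated: z did not change while the force rose to 34 N. Relieve, release and lift.

Request:
jog_arm([
  [0.1,-0.4,0,0,1],
  [0.1,-0.9,0,0,1],
  [0.1,-0.9,0,0,1],
  [0.1,-0.9,0,0,4],
  [0.1,-0.9,0,0,6],
  [0.1,-0.9,0,0,6],
  [0.1,-2,0,0,6],
  [0.1,-5,0,0,6],
  [0.1,-9,0,0,6],
  [0.1,-13,0,0,6],
])

```text
t: 25.08
eef_pos: [0.5668, 0.1016, 0.1967]
tool_rot: [[-0.959, -0.002, 0.285], [-0.285, -0.0, -0.959], [0.002, -1.0, -0.0]]
ft_force: [1.1, 0.3, 0.4]
opening: 0.704
```

Request:
jog_arm([
  [14,-8,0,0,6],
  [14,-8,0,0,6],
  [14,-8,0,0,6],
  [14,-8,0,0,6],
  [14,-8,0,0,6],
  [14,-8,0,0,6],
])

```text
t: 25.58
eef_pos: [0.4331, 0.0616, 0.2781]
tool_rot: [[-0.959, 0.005, 0.284], [-0.284, 0.0, -0.959], [-0.005, -1.0, 0.001]]
ft_force: [-0.0, 0.6, 0.2]
opening: 0.703
```

```bash
python3 - <<'E'
from p import *
st()
a=snap("scene","scene30"); b=snap("top","top30"); cv2.imwrite("pics/end_s.png",a); cv2.imwrite("pics/end_t.png",b)
crop(a,225,155,160,150,5,"end_sc.png"); crop(b,250,190,140,120,5,"end_tc.png")
E
```

```text
t 25.58 tcp [433.1  61.6 278.1] jaw -73.49 F [-0.   0.6  0.2] M [ 0.03 -0.05 -0.01] op 60.1 q [  3. -12.  89.  -0. 103.  77.]
```

View pics/end_sc.png

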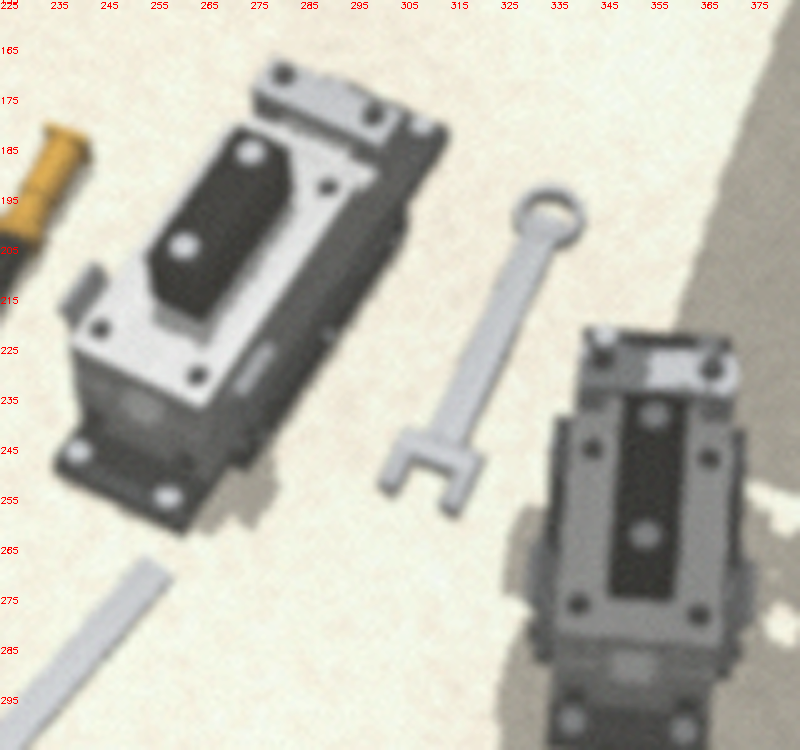

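View pics/end_t.png

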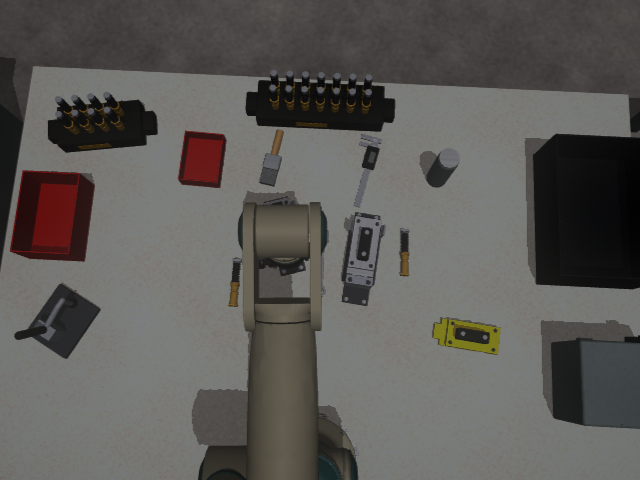

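```bash
python3 - <<'E'
from p import *
C["scene"]=dict(np.load("scene30.npz"))
def chk(B,L,o):
    c=np.array([B[0],B[1],0]); yaw=np.radians(B[2])
    q={k:cen("scene",v,k[0]=="g",3) for k,v in o.items()}
    def f(p):
        R=rot(yaw+p[3],p[2]); return np.concatenate([proj("scene",c+rot(yaw,0)@np.array([p[0],p[1],.045])+np.array((-.0005,-.0022,0))+R@(np.array(L[k])/1000))[0]-v for k,v in q.items()])
    r=least_squares(f,[0,0,0,0]); print("offset x,y mm",np.round(r.x[:2]*1000,1),"pitch,yaw err",np.round(r.x[2:],3),"res",np.round(r.fun,1))
chk(BL,LOC,dict(nR=(244.5,220.5),nL=(264,229.7),hL=(290,192),gN=(261.2,204),gH=(274.5,185)))
chk(BS,LOCS,dict(nR=(340.2,275.3),nL=(364.2,277.5),hL=(366.5,246.3),hR=(343,244.5),gN=(353.8,261.5),gH=(355.3,237.5)))
E
```

```text
offset x,y mm [0.5 0.3] pitch,yaw err [-0.011 -0.003] res [ 0.2 -0.3  0.1 -0.1 -0.1  0.1 -0.1  0.2 -0.1  0.1]
offset x,y mm [-0.1 -0.2] pitch,yaw err [-0.017  0.002] res [ 0.1 -0.1  0.  -0.1 -0.   0.1 -0.  -0.  -0.1  0.1  0.  -0.1]
```

```bash
python3 -c "
from bench import *
print(close_job())"
```

```text
the job is handed in; nothing more can be done
None
```

Both moulds are closed and the job is handed in at about 25.7 s of the 67 s allowed.

**How each was closed:** I picked up each grey top by its bar. I raised the nose by easing it down on the back of its own keeper lip, then tucked the tongue under the lip until I felt the back wall. From there I lowered the nose in small steps, held the whole way, until it seated. The yellow look-alike was not touched.

**Last checks:**
- **Fit:** In the final scene picture both tops lie within about 0.5 mm and 0.2° of the closed position I worked out. Their pitch of −0.011 (long) and −0.017 rad (short) is about what the same fit read while they lay flat on the bench.
- **Seating force:** The long top was pressed down with 31 N. The short one stayed at the same height as the force rose to 34 N, so it is hard on its seat.
- **Bystanders:** By eye, nothing else had moved in the final scene and top pictures.

**What disagreed or went wrong:**
- **Camera offset:** The two cameras differ by about 2.4 mm in y. I followed the top camera, which agreed with the robot when it gripped.
- **Short top tilt:** The picture gave its tilt about 0.1 rad too high. The first entry touched the lip with about 4 N, so I backed out, felt for the floor and went in again.
- **Slip in the grip:** Both tops slid a few millimetres in the fingers while being tilted. I allowed for this by feeling for the wall.
- **Top view of the short mould:** The arm hid it in the last top picture, so its final check rests on the scene camera and the forces.

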